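# Release a failed regulator from the screw clamp and bin it

## Robot

A 7-joint arm with a two-finger parallel gripper is mounted at the origin on the work surface. World frame = base frame: x ahead of the robot, y to its left, z up, the work surface at z = 0. Lengths are in m, angles in rad, forces in N, time in s.
With the tool pointing down it reaches from about 0.35 to 0.9 m from the base axis. Payload 8.1 kg.
Tool frame: the origin (TCP) lies at the very end of the fingers, on their centre line; the grasp point (between the pads) lies 19 mm behind it; z points along the fingers, y is the direction in which the jaws open and shut (so a half turn about z gives the same grasp; the last joint's range is limited). The gripper opens to 92 mm and grips with 3 to 60 N. Pads are 19 mm wide; open, the fingers measure 130 mm over their backs; the gripper's body (75 mm by 190 mm) begins 47 mm behind the grasp point.
Start: joints at [-1.438, 0.434, 0.025, 1.573, -0.012, 1.134, -0.075], TCP at [0.146, 0.608, 0.227] pointing down, gripper open.
Joint ranges: [-2.62, 2.62], [-0.44, 2.09], [-1.27, 1.32], [0.08, 2.57], [-1.32, 4.46], [0.12, 2], [-2.74, 2.74]. Speed limits (rad/s): [2.22, 2.22, 3.01, 3.01, 3.14, 3.14, 3.14].

## Interface

Orientations are given as a unit quaternion [w, x, y, z].
In Python, from workcell import state, get_image, calibration, bot gives the robot as it stands.
- The arm moves only by the tool drive_tool, never from a script. Its argument "steps" is one flat list of numbers, 5 for each row, row after row: the gripper's target within -1 to 1 (shut at 1, half-way at 0, fully open at -1), then the shift along the tool's x, y, z as a fraction of full scale, then the turn about the tool's z as a fraction of full scale. In form: [jaw, x, y, z, yaw, jaw, x, y, z, yaw, ...]. A call has 1 to 8 rows; each row is the pose to reach, as a shift and turn from the pose commanded when the call began, along the tool's axes at that moment, turning the shorter way round; what a row does not reach only later rows make up. Full scale, the value 1, is 0.5 m for a shift and 360 degrees for a turn. A row lasts 1/8 s, in which the tool goes at most 62.5 mm and 10.7 degrees, less where a joint would pass 70% of its speed; a pose out of reach is approached as far as the arm can. A call with a number of a shift or a turn outside -1 to 1 is refused whole. A call with a gripper value outside its range is refused whole. The fingers move at their own pace and stop on an object; "newtons" is the grip in N (left out, the last holds). Time passes only in rows, so rows that repeat a pose let the fingers close. It gives the time, the measured TCP pose, the force and the opening at its end, in the units of the state.
- state(): the state, without advancing time (a new reading comes with each control period).
- get_image(name): name is "scene" or "top" or "wrist"; returns the picture (400x640x3 uint8, red, green, blue); there is no depth.
- calibration(name): a dict with "mtx" (3x3 intrinsics, pixels), "position" and "rotation" of the camera in the world. Camera axes: x right, y up, looking along -z (the intrinsics and any distortion apply to the point x, -y, -z); pixel columns grow to the right and rows downward; lengths in m; the calibration is good to about 2 mm. A picture is of the moment at which its call begins: read the wrist's pose just before it. calibration takes no time and is no camera call; for the wrist camera it gives the pose at the moment of the call.
- bot.close_job(): hands the job in, once; it reports no verdict.
The state is a dict: "time_s": time; "joint_pos": joint angles; "joint_vel": joint speeds; "joint_torque": joint torques, N m; "tool_pos": TCP position; "tool_rot": TCP orientation; "contact_force": force on the tool from outside, world axes, zero at the start; "wrist_torque": the same for the moment, N m; "gripper_width": finger opening in m.
Only numpy, scipy, OpenCV 4.12 (cv2) and the standard library are available. Lean on these libraries where they do the work, as an engineer would, in place of code of your own. Each camera call takes 0.05 s, during which the arm holds its last target.

## Task

The cracked grey regulator in the green test clamp has failed: unscrew the red knob, regripping as you go, until the screw's nose is right out of the regulator's port, then draw the regulator out along the clamp's plate to in front of the bridge and let go of it there. Pick it up afresh, set it down port upwards in the level tin reject bin without dropping it, let go, and last tip the bin back against its stop with its lever. Leave everything else on the ledge where it is.

Things in the scene. Friction and masses are not known exactly. Their poses are not given: they have to be found in the camera images.
- clamp: Green test clamp, fixed. Origin on the screw axis at z = 0; -x is the way out (robot side), z up. Base plate 10 mm thick, 130 wide, x = -190 to +55 mm. The bridge over the screw axis is 50 mm deep in x: two cheeks 78 mm apart and a cross-beam 110 mm wide (y), 82 to 102 mm up. Back stop at x = +40 mm.
- screw (a joint): angle of the red knob, 0 to 9.05 rad (hard stops), starting at 0 to 0.9. Grows as it is unscrewed, anticlockwise from above; knob and screw then rise 10 mm a turn. The screw's nose (14 mm thick) stands up to 12 mm deep in the regulator's port and is clear of it at 7.55 rad (go to about 8). Turns with 0.1 N m, stays where left.
- knob_grip (a point): point on the axis of the round red fluted knob (56 mm across, 32 mm high, axis vertical) at half its height, about 134 mm above the ledge; rises with the screw. The knob's underside is 16 mm above the cross-beam at the start.
- regulator_center (a point): middle of the body of the failed regulator, an upright grey cracked cylinder 60 mm across, 50 high, with a port in its top (28 mm wide, 20 deep) and a level brass stem out of its side along its own -x; z up. 0.36 to 0.6 kg. It starts on the clamp's plate under the bridge, stem pointing out (clamp -x); there only the stem can be reached.
- stem_grip (a point): point on the axis of the regulator's brass stem, 95 mm from the body's axis and 22 mm above the regulator's underside. The stem is 20 mm thick and reaches to 135 mm from the body's axis.
- bin (a joint): tilt of the reject bin about its hinge pin, rad: 0 = level (stop), 0.42 = tipped back fully against the other stop, its +x end down and its lever leaning to +x. Starts at 0 to 0.06. A stiff pivot (0.6 N m) holds it where it is left.
- bin_floor (a point): centre of the inner floor of the tin reject bin, 60 mm above the ledge when level; x along its length (away from the robot side), y along the hinge pin, z up; moves with the bin. Inside 212 mm long (x), 152 wide (y), 66 deep, walls 4 mm, open on top.
- bin_pin (a point): fixed point on the hinge pin's axis, below the middle of the bin, 50 mm above the ledge; y along the pin. The pin is carried by a dark steel stand, fixed to the ledge, its two side plates at y = +-95 mm, 67 mm high.
- lever_grip (a point): middle of the black grip of the bin's lever, which stands up from the pin's end beside the bin, 112 mm from the bin's middle along +y. Grip 24 mm thick, 64 mm long along the lever, its middle 115 mm from the pin's axis; its top is about 197 mm above the ledge. Carrying or pushing it along the arc about the pin tips the bin.
- bent_stem_mid (a point): the brass outlet stem, bent, about 110 mm long, 18 mm thick, lying on the ledge; point at its mid-height
- knob_cap_mid (a point): the blue plastic knob cap, a 62 mm disc 26 mm high; point at its middle
- sleeve_mid (a point): the aluminium adapter sleeve, a tube 52 mm across and 75 mm high, standing; point at its middle
- leak_bottle_mid (a point): white plastic leak-test bottle, 68 mm across, 130 mm high, standing; point at half height
- paste_jar_mid (a point): grey jar with a yellow lid, 72 mm across, 75 mm high; point at half height
- spanner_grip (a point): steel spanner, 190 mm long, lying flat; point on its handle
- good_regulator_mid (a point): a sound blue regulator, 76 mm across, 52 mm high with a 60 mm brass stem; point at mid-height. Not the failed one
Mind the look-alikes: they are no part of the job. What is shaped like the part that bears regulator_center but orange or pink is not meant.

How it is judged:
On the way, in this order (a step that is already met when the one before it is completed fails the run):
1. the knob is unscrewed until the nose is out of the port (screw above 7.55 rad), the regulator still under the bridge (value of joint screw above 7.55 rad and horizontal distance between regulator_center and clamp below 0.02 m), for 0.2 s.
2. the regulator stands upright on the clamp's plate in front of the bridge, its axis 60 to 185 mm out from the screw axis, at rest and let go (x of regulator_center in the frame of clamp between -0.185 and -0.06 m and y of regulator_center in the frame of clamp between -0.065 and 0.065 m and z of regulator_center in the frame of clamp between 0.03 and 0.04 m and angle between regulator_center's own z axis and vertical below 0.1 rad and contact force between the fingers and regulator below 0.05 N and linear speed of regulator below 0.03 m/s), for 0.3 s.
3. the regulator stands on the floor of the bin, port upwards, let go, the bin still level (below 0.12 rad) (x of regulator_center in the frame of bin_floor between -0.085 and 0.085 m and y of regulator_center in the frame of bin_floor between -0.06 and 0.06 m and z of regulator_center in the frame of bin_floor between 0.015 and 0.035 m and angle between regulator_center's own z axis and vertical below 0.2 rad and value of joint bin below 0.12 rad and contact force between the fingers and regulator below 0.05 N and linear speed of regulator below 0.03 m/s), for 0.3 s.
At the end, for the whole second after the job is handed in: The bin is tipped back (over 0.36 of 0.42 rad) with the regulator standing on its floor (its middle 15 to 35 mm above the floor, axis within 0.25 rad of square to the floor), inside the walls, at rest and let go; the screw is still unscrewed (above 7.4 rad) (value of joint bin above 0.36 rad and x of regulator_center in the frame of bin_floor between -0.085 and 0.085 m and y of regulator_center in the frame of bin_floor between -0.06 and 0.06 m and z of regulator_center in the frame of bin_floor between 0.015 and 0.035 m and angle between the z axis of regulator_center and the z axis of bin_floor, either way round below 0.25 rad and contact force between the fingers and regulator below 0.05 N and linear speed of regulator below 0.03 m/s and value of joint screw above 7.4 rad); the robot touches nothing.
It fails at once if another thing on the ledge is moved more than 30 mm (distance of any of bent_stem_mid, knob_cap_mid, sleeve_mid, leak_bottle_mid, paste_jar_mid, spanner_grip, good_regulator_mid from where it was at the start of the episode above 0.03 m).
It fails at once if the regulator is dropped (moves faster than 0.6 m/s, as after a fall of 18 mm, with no finger on it) (linear speed of regulator above 0.6 m/s and contact force between the fingers and regulator below 0.05 N).
It also fails if it takes over 72 s, if anything falls off the work surface, if the arm or the gripper's body presses on something with over 40 N, if the wrist force passes 120 N, or if a joint passes its speed limit or range.

## Working session

There is one attempt and no reset: what is moved stays moved. The work goes in short steps, Python scripts to look and compute and a tool call to move; the robot and the scene stay as the last step left them, time stands still between calls to the robot, and variables do not carry over. Pictures are saved under pics/ and viewed, and the job is handed in when it is done.

Besides the shell and the picture viewer there is one more tool, called after "Emit:" as name(argument=value, ...), one argument or row to a line, values as JSON. drive_tool: Moves the arm, as the interface text tells. Shift numbers are shares of 0.5 m and turn numbers shares of 360 degrees, none past 1 either way. Its arguments: {"type":"object","properties":{"steps":{"type":"array"},"newtons":{"type":"number"}},"required":["steps"]}

```bash
ls; mkdir -p pics
python3 - <<'E'
from workcell import state,get_image,calibration,bot
import cv2
s=state();print({k:s[k] for k in s})
for n in("scene","top","wrist"):
    c=calibration(n);print(n,c)
    im=get_image(n);cv2.imwrite(f"pics/{n}0.png",im[:,:,::-1])
print(state()['time_s'])
E
```

```text
pics
{'time_s': 0.0, 'joint_pos': array([-1.43758804,  0.43522669,  0.02499855,  1.57410414, -0.01158224,
        1.13393843, -0.07509182]), 'joint_vel': array([-1.25501034e-03,  8.50980087e-05, -1.36437257e-03,  1.78396741e-04,
        9.02896681e-05,  1.21789065e-03, -1.26567011e-03]), 'joint_torque': array([-3.93989612e-04, -6.67871261e+01,  9.84526277e-01, -3.14455390e+01,
       -6.07515872e-02,  4.29913437e-02,  1.66716259e-04]), 'tool_pos': array([0.14597772, 0.60720574, 0.22594022]), 'tool_rot': array([-6.84724081e-06,  1.17669544e-01,  9.93052512e-01, -7.65968174e-04]), 'contact_force': array([ 0.13811985,  0.17291887, -0.299308  ]), 'wrist_torque': array([-0.04136735,  0.02433677, -0.00935828]), 'gripper_width': 0.09137422033283217}
scene {'mtx': array([[425.66417082,   0.        , 321.00619731],
       [  0.        , 425.66417082, 201.72676801],
       [  0.        ,   0.        ,   1.        ]]), 'position': array([1.50218133, 0.3989485 , 0.85596919]), 'rotation': array([0.49264175, 0.24541761, 0.38293418, 0.74191355])}
top {'mtx': array([[417.95856938,   0.        , 321.10186437],
       [  0.        , 417.95856938, 204.13634351],
       [  0.        ,   0.        ,   1.        ]]), 'position': array([ 0.35490278, -0.00554424,  1.32623241]), 'rotation': array([ 0.71305131,  0.05194435, -0.05513777, -0.69700749])}
wrist {'mtx': array([[286.2450791 ,   0.        , 323.16422938],
       [  0.        , 286.2450791 , 195.21937799],
       [  0.        ,   0.        ,   1.        ]]), 'position': array([0.07832218, 0.62396211, 0.38400064]), 'rotation': array([ 0.77801012, -0.10402213, -0.08154491,  0.61419059])}
0.15
```

View pics/scene0.png

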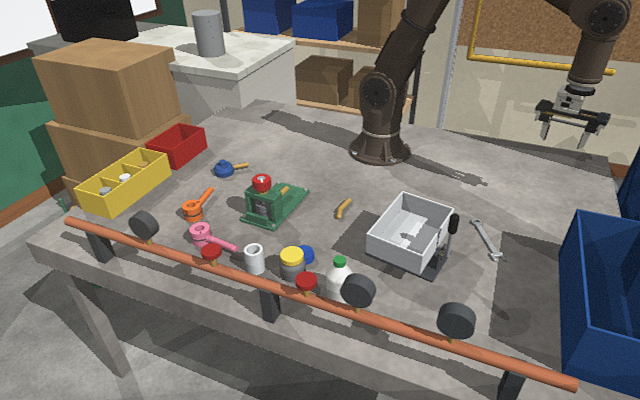

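View pics/top0.png

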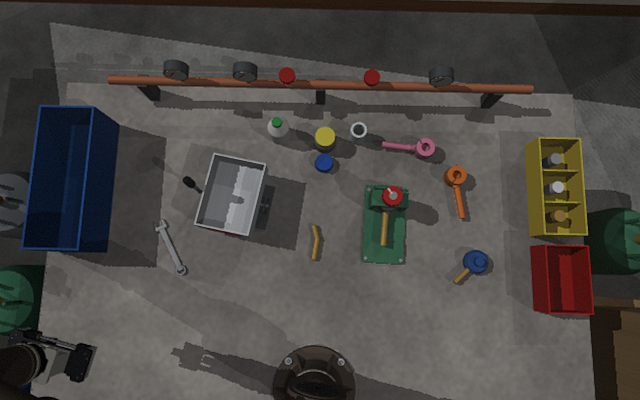

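View pics/wrist0.png

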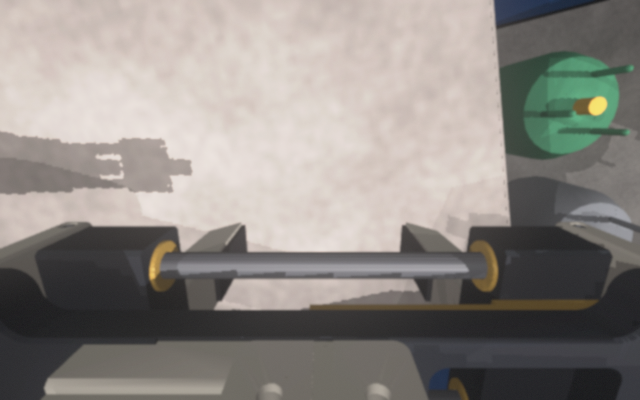

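The top view shows the green clamp at (385,225) with its red knob at (393,196) and the bin at (232,195). The scene view shows the knob at (262,183) and the bin's lever grip at (453,223). Regulator-like objects in the top view: grey in the clamp (stem at 385,230), pink (425,147), orange (456,176), blue (476,262). The one meant is the grey one under the clamp's bridge. I'll check that in a crop.

```bash
cat > h.py <<'E'
import numpy as np,cv2
from scipy.spatial.transform import Rotation as R
from workcell import state,get_image,calibration,bot
def RR(q): return R.from_quat([q[1],q[2],q[3],q[0]])
def ray(c,px):
    d=np.linalg.inv(c['mtx'])@np.array([px[0],px[1],1.]); d=np.array([d[0],-d[1],-d[2]])
    d=RR(c['rotation']).apply(d); return np.array(c['position']),d/np.linalg.norm(d)
def onz(c,px,z):
    o,d=ray(c,px); return o+d*(z-o[2])/d[2]
def tri(rays):
    A=np.zeros((3,3));b=np.zeros(3)
    for o,d in rays:
        P=np.eye(3)-np.outer(d,d);A+=P;b+=P@o
    p=np.linalg.solve(A,b)
    return p,[float(np.linalg.norm((np.eye(3)-np.outer(d,d))@(p-o))) for o,d in rays]
def proj(c,p):
    q=RR(c['rotation']).inv().apply(np.atleast_2d(p)-c['position'])
    u=(c['mtx']@np.array([q[:,0],-q[:,1],-q[:,2]])); return (u[:2]/u[2]).T
def tool(d,yaw=0):
    "shift world d -> tool axes fractions"
    s=state(); return RR(s['tool_rot']).inv().apply(d)/0.5
E
python3 - <<'E'
import cv2
a=cv2.imread('pics/scene0.png');b=cv2.imread('pics/top0.png')
c1=cv2.resize(a[160:280,180:330],None,fx=4,fy=4,interpolation=cv2.INTER_CUBIC)
c2=cv2.resize(a[180:285,350:470],None,fx=5,fy=5,interpolation=cv2.INTER_CUBIC)
c3=cv2.resize(b[170:275,350:500],None,fx=5,fy=5,interpolation=cv2.INTER_CUBIC)
c4=cv2.resize(b[140:250,170:310],None,fx=5,fy=5,interpolation=cv2.INTER_CUBIC)
for i,c in enumerate((c1,c2,c3,c4)): cv2.imwrite(f'pics/c{i}.png',c)
E
```

```text
(no output)
```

View pics/c0.png

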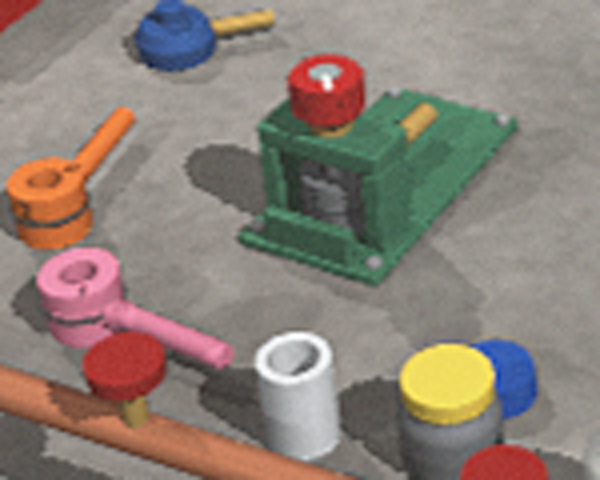

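View pics/c1.png

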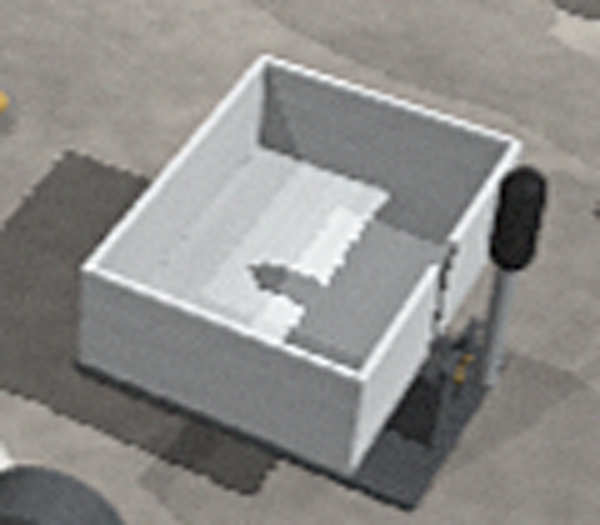

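View pics/c2.png

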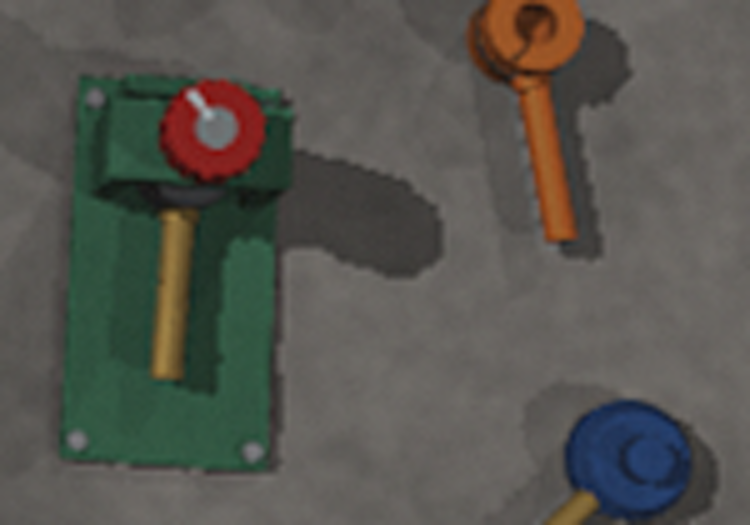

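View pics/c3.png

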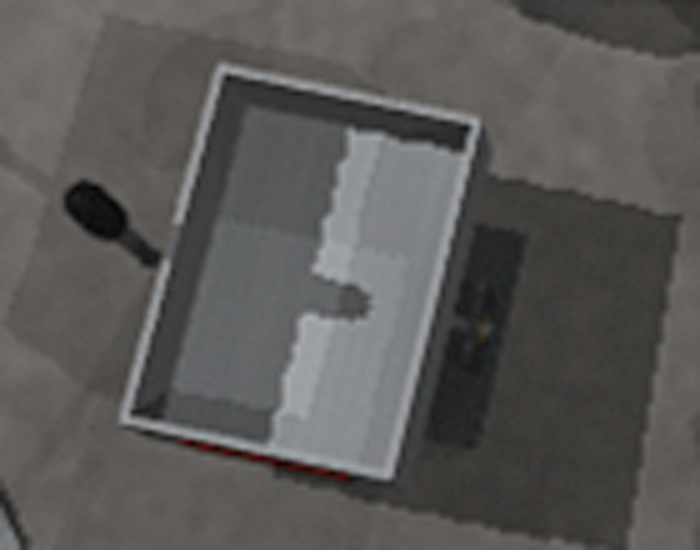

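The crops confirm it: the grey cracked body with the brass stem is under the green bridge, while the orange, pink and blue ones are free-standing. Next I'll measure.

Run:
```python
from h import *
T=calibration('top');S=calibration('scene')
t=lambda x,y:(350+x/5-.4,170+y/5-.4)
s=lambda x,y:(180+x/4-.4,160+y/4-.4)
np.set_printoptions(precision=4,suppress=True)
print('knobtop',tri([ray(T,t(215,128)),ray(S,s(327,77))]))
P=[onz(T,t(*p),.010) for p in((80,75),(62,462),(272,470))]
print('plate',P, np.linalg.norm(P[0]-P[1]),np.linalg.norm(P[2]-P[1]))
d=P[0]-P[1];print('yaw',np.arctan2(d[1],d[0]))
e=P[2]-P[1];print('yaw2',np.arctan2(e[0],-e[1]))
dn=d/np.linalg.norm(d)
mid=(P[1]+P[2])/2; print('axis est',mid+dn*.19)
a=onz(T,t(180,215),.032+.01);b=onz(T,t(168,375),.032+.01);print('stem',a,b,np.arctan2(*(a-b)[[1,0]]))
# bin
tb=lambda x,y:(170+x/5-.4,140+y/5-.4)
sb=lambda x,y:(350+x/5-.4,180+y/5-.4)
# rim corners: top: A(222,65) far-left, B(480,120) far-right, C(390,480) near right, D(122,420)
# scene (camera from far side): far edge is near camera
for n,p,q in(('far-left(+x,+y)',(222,65),(360,378)),('far-right',(480,120),(85,268)),('near-right',(390,480),(265,58)),('near-left',(122,420),(520,145))):
    print(n,tri([ray(T,tb(*p)),ray(S,sb(*q))]),onz(T,tb(*p),.126))
print('lever grip top',tri([ray(T,tb(82,200)),ray(S,sb(525,175))]))
print('lever grip mid',tri([ray(T,tb(95,210)),ray(S,sb(518,218))]))
```

```text
knobtop (array([ 0.5655, -0.2129,  0.1478]), [0.00022040111017641398, 0.00022040111017634847])
plate [array([ 0.6228, -0.1507,  0.01  ]), array([ 0.3763, -0.141 ,  0.01  ]), array([ 0.3743, -0.2722,  0.01  ])] 0.24666416135438957 0.1312184492689317
yaw -0.03939756164083384
yaw2 -0.01534890985290053
axis est [ 0.5652 -0.214   0.01  ]
stem [ 0.5292 -0.2098  0.042 ] [ 0.4301 -0.2023  0.042 ] -0.07515917580641027
far-left(+x,+y) (array([0.6865, 0.3124, 0.1205]), [9.255063048925499e-05, 9.255063048930628e-05]) [0.685 0.311 0.126]
far-right (array([0.6568, 0.1582, 0.1197]), [0.00012960415197978224, 0.00012960415197971932]) [0.6553 0.1572 0.126 ]
near-right (array([0.4417, 0.1997, 0.1295]), [0.0004282168623020928, 0.00042821686230211744]) [0.4421 0.1999 0.126 ]
near-left (array([0.4727, 0.3547, 0.1297]), [0.00020427285479936288, 0.0002042728547994931]) [0.4731 0.3556 0.126 ]
lever grip top (array([0.5878, 0.3654, 0.1936]), [0.00020525311628172903, 0.000205253116281731])
lever grip mid (array([0.5879, 0.3666, 0.1662]), [0.0002913400377302748, 0.000291340037730256])
```

```bash
cat >> h.py <<'E'
def to(p):
    s=state(); d=np.array(p)-s['tool_pos']; f=RR(s['tool_rot']).inv().apply(d)/.5
    r=RR(s['tool_rot']).as_matrix(); 
    print('t',round(s['time_s'],2),'pos',s['tool_pos'].round(4),'xaxis deg',round(float(np.degrees(np.arctan2(r[1,0],r[0,0]))),2),'z',r[:,2].round(3),'j',s['joint_pos'].round(3),'w',round(s['gripper_width'],4),'F',s['contact_force'].round(1),'\nshift frac',f.round(4))
E
python3 -c "
from h import *
to([.33,.22,.25]);to([.5655,-.2135,.25])"
```

```text
t 0.15 pos [0.146  0.6073 0.2261] xaxis deg 166.49 z [-0.    -0.001 -1.   ] j [-1.438  0.435  0.025  1.574 -0.012  1.134 -0.075] w 0.0913 F [ 0.6 -0.2 -0.2] 
shift frac [-0.5389 -0.6672 -0.0469]
t 0.15 pos [0.146  0.6073 0.2261] xaxis deg 166.49 z [-0.    -0.001 -1.   ] j [-1.438  0.435  0.025  1.574 -0.012  1.134 -0.075] w 0.0913 F [ 0.6 -0.2 -0.2] 
shift frac [-1.1995 -1.4001 -0.0459]
```

Emit:
drive_tool(
  steps=[-1,-0.54,-0.667,-0.047,0,-1,-0.54,-0.667,-0.047,0,-1,-0.54,-0.667,-0.047,0,-1,-0.54,-0.667,-0.047,0,-1,-0.54,-0.667,-0.047,0,-1,-0.54,-0.667,-0.047,0,-1,-0.54,-0.667,-0.047,0,-1,-0.54,-0.667,-0.047,0],
  newtons=25,
)

```text
time_s: 1.15
tool_pos: [0.332, 0.2167, 0.2505]
tool_rot: [0.0, 0.121, 0.993, 0.0]
contact_force: [-0.4, 1.3, 1.4]
gripper_width: 0.0916
```

```bash
python3 -c "
from h import *
to([.5655,-.2135,.25])"
```

```text
t 1.15 pos [0.332  0.2167 0.2505] xaxis deg 166.1 z [ 0.  0. -1.] j [-0.944  0.021  0.237  2.06  -0.005  1.061  0.624] w 0.0916 F [-0.4  1.3  1.4] 
shift frac [-0.66   -0.723   0.0012]
```

Emit:
drive_tool(
  steps=[-1,-0.0825,-0.09,0,0.029,-1,-0.165,-0.18,0,0.058,-1,-0.248,-0.271,0,0.087,-1,-0.33,-0.36,0,0.116,-1,-0.412,-0.45,0,0.145,-1,-0.5,-0.542,0,0.174,-1,-0.58,-0.633,0,0.203,-1,-0.66,-0.723,0,0.232],
)

```text
time_s: 2.15
tool_pos: [0.5685, -0.2087, 0.2497]
tool_rot: [-0.0, 0.75, 0.661, 0.0]
contact_force: [0.6, -0.2, 0.3]
gripper_width: 0.0917
```

Run:
```python
from h import *
to([.5655,-.2135,.25]); c=calibration('wrist'); cv2.imwrite('pics/w1.png',get_image('wrist')[:,:,::-1]); print(c)
to([.5655,-.2135,.25])
```

```text
t 2.15 pos [ 0.5685 -0.2087  0.2497] xaxis deg 82.75 z [-0.     0.001 -1.   ] j [-0.255  0.453  0.77   1.633 -0.335  1.192  0.463] w 0.0917 F [ 0.6 -0.2  0.3] 
shift frac [-0.0104 -0.0048 -0.0005]
{'mtx': array([[286.2450791 ,   0.        , 323.16422938],
       [  0.        , 286.2450791 , 195.21937799],
       [  0.        ,   0.        ,   1.        ]]), 'position': array([ 0.57791591, -0.13906096,  0.40775139]), 'rotation': array([ 0.98940091, -0.13106076,  0.00787352, -0.06202365])}
t 2.2 pos [ 0.5699 -0.2164  0.2494] xaxis deg 81.91 z [ 0.001 -0.006 -1.   ] j [-0.248  0.461  0.776  1.627 -0.337  1.191  0.46 ] w 0.0919 F [ 1.4 -4.7  2.3] 
shift frac [ 0.0044 -0.0096 -0.0012]
```

View pics/w1.png

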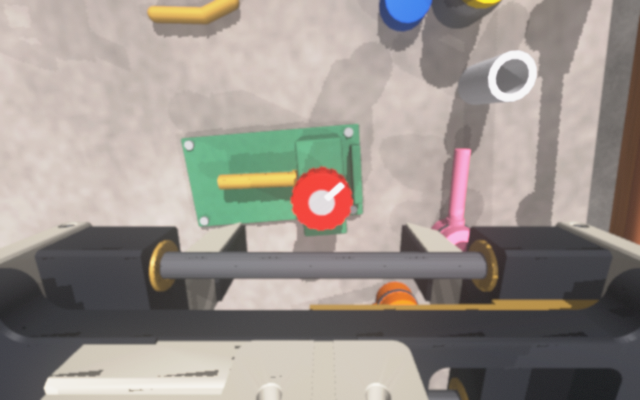

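The wrist view, taken while the arm was still settling, shows the knob at (322,199) and the stem running left from the bridge. I'll take a settled picture and measure by colour.

Run:
```python
from h import *
np.set_printoptions(precision=4,suppress=True)
T=calibration('top');S=calibration('scene')
get_image('wrist'); c=calibration('wrist'); im=get_image('wrist')
cv2.imwrite('pics/w2.png',im[:,:,::-1])
def red(im):
    h=cv2.cvtColor(im,cv2.COLOR_RGB2HSV); return (((h[...,0]<6)|(h[...,0]>174))&(h[...,1]>150)&(h[...,2]>60)).astype(np.uint8)
def cent(m,near):
    n,l,st,ce=cv2.connectedComponentsWithStats(m); 
    k=min((i for i in range(1,n) if st[i,4]>60),key=lambda i:np.hypot(*(ce[i]-near))); return ce[k],st[k]
a=cent(red(im),(322,199));print(a)
m=(cv2.cvtColor(im,cv2.COLOR_RGB2HSV)); 
x,y,w,h=a[1][:4]; 
print(onz(c,(x+w/2-.5,y+h/2-.5),.150))
# brass stem
br=((m[...,0]>14)&(m[...,0]<30)&(m[...,1]>110)&(m[...,2]>80)).astype(np.uint8)
ce,st=cent(br,(258,181));print(ce,st)
n,l,_,cc=cv2.connectedComponentsWithStats(br);k=l[int(ce[1]),int(ce[0])]
pts=np.argwhere(l==k)[:,::-1].astype(np.float32); rect=cv2.minAreaRect(pts);print(rect)
bx=cv2.boxPoints(rect)
W=[onz(c,p,.037) for p in bx];print(np.array(W))
to([.5655,-.2135,.25])
```

```text
(array([319.9626, 193.3045]), array([ 290,  162,   62,   63, 2194], dtype=int32))
[ 0.567 -0.211  0.15 ]
[256.4506 175.8403] [ 217  166   79   19 1083]
((256.24285888671875, 175.99703979492188), (14.991670608520508, 78.71321105957031), 86.02750396728516)
[[ 0.4309 -0.1937  0.037 ]
 [ 0.5339 -0.2     0.037 ]
 [ 0.5322 -0.2199  0.037 ]
 [ 0.4276 -0.2136  0.037 ]]
t 2.3 pos [ 0.5675 -0.2106  0.249 ] xaxis deg 82.74 z [-0.002 -0.002 -1.   ] j [-0.254  0.454  0.771  1.634 -0.332  1.191  0.464] w 0.0916 F [-1.2  0.8  0.1] 
shift frac [-0.0063 -0.0033 -0.002 ]
```

View pics/w2.png

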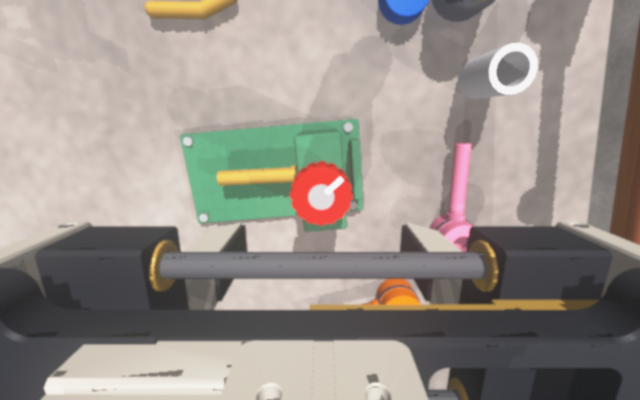

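Emit:
drive_tool(
  steps=[-1,0,0,0,0.0295,-1,0,0,0,0.059,-1,0,0,0,0.0885,-1,0,0,0,0.118,-1,0,0,0,0.1475,-1,0,0,0,0.177,-1,0,0,0,0.2065,-1,0,0,0,0.236],
)

```text
time_s: 3.3
tool_pos: [0.5673, -0.2056, 0.2497]
tool_rot: [-0.001, 1.0, -0.019, -0.0]
contact_force: [0.3, -0.3, 0.9]
gripper_width: 0.0918
```

```bash
python3 -c "
from h import *
to([.566,-.2125,.116])"
```

```text
t 3.3 pos [ 0.5673 -0.2056  0.2497] xaxis deg -2.13 z [-0.     0.002 -1.   ] j [-0.457  0.597  1.171  1.652 -0.572  1.284 -0.785] w 0.0918 F [ 0.3 -0.3  0.9] 
shift frac [-0.0019  0.0144  0.2674]
```

Emit:
drive_tool(
  steps=[-1,0,0.004,0.08,0,-1,0,0.004,0.16,0,-1,0,0.004,0.16,0,-1,0,0.004,0.16,0],
)

```text
time_s: 3.8
tool_pos: [0.5676, -0.2097, 0.1715]
tool_rot: [-0.0, 1.0, -0.017, 0.001]
contact_force: [0.6, -0.5, 1.3]
gripper_width: 0.0916
```

Run:
```python
from h import *
to([.566,-.2125,.116])
c=calibration('wrist'); im=get_image('wrist'); cv2.imwrite('pics/w3.png',im[:,:,::-1])
to([.566,-.2125,.116])
m=cv2.cvtColor(im,cv2.COLOR_RGB2HSV);r=((m[...,0]<6)|(m[...,0]>174))&(m[...,1]>150)&(m[...,2]>60)
p=np.argwhere(r[:260])[:,::-1];print(p.min(0),p.max(0))
print(onz(c,(p.min(0)+p.max(0))/2,.15))
```

```text
t 3.8 pos [ 0.5676 -0.2097  0.1715] xaxis deg -1.91 z [ 0.001  0.    -1.   ] j [-0.412  0.667  1.1    1.749 -0.652  1.142 -0.713] w 0.0916 F [ 0.6 -0.5  1.3] 
shift frac [-0.003   0.0058  0.1109]
t 3.85 pos [ 0.5678 -0.2101  0.1719] xaxis deg -1.93 z [ 0.002 -0.    -1.   ] j [-0.412  0.666  1.101  1.749 -0.652  1.142 -0.713] w 0.092 F [-0.  -1.2  0.2] 
shift frac [-0.0036  0.0048  0.1117]
[288 180] [372 251]
[ 0.57577025 -0.21437933  0.15      ]
```

View pics/w3.png

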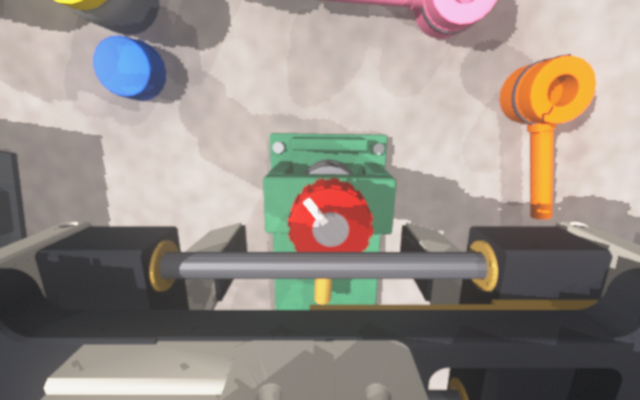

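Wrist view: the knob's hub is at (331,229), with the jaws' centre line near column 323. That's a few mm of y shift, which agrees with my estimate. Descending and gripping.

Emit:
drive_tool(
  steps=[-1,-0.003,0.007,0.06,0,-1,-0.003,0.007,0.109,0,-1,-0.003,0.007,0.109,0,0.6,-0.003,0.007,0.109,0,1,-0.003,0.007,0.109,0,1,-0.003,0.007,0.109,0,1,-0.003,0.007,0.109,0],
  newtons=25,
)

```text
time_s: 4.72
tool_pos: [0.5655, -0.2138, 0.1161]
tool_rot: [0.0, 1.0, -0.017, 0.0]
contact_force: [0.1, -3.3, 2.2]
gripper_width: 0.0564
```

```bash
python3 -c "
from h import *
to([.566,-.2125,.116])"
```

```text
t 4.72 pos [ 0.5655 -0.2138  0.1161] xaxis deg -1.99 z [ 0.001 -0.    -1.   ] j [-0.37   0.722  1.04   1.805 -0.718  1.047 -0.657] w 0.0564 F [ 0.1 -3.3  2.2] 
shift frac [ 0.0009 -0.0026  0.0001]
```

Emit:
drive_tool(
  steps=[1,0,0,-0.0006,-0.029,1,0,0,-0.0012,-0.058,1,0,0,-0.0017,-0.087,1,0,0,-0.0023,-0.116,1,0,0,-0.0029,-0.145,1,0,0,-0.0035,-0.174,1,0,0,-0.0041,-0.203,1,0,0,-0.0046,-0.232],
)

```text
time_s: 5.72
tool_pos: [0.5657, -0.2148, 0.1185]
tool_rot: [0.001, 0.756, 0.655, -0.0]
contact_force: [2.6, -3.6, -1.3]
gripper_width: 0.0554
```

```bash
python3 -c "
from h import *
to([.5655,-.2138,.116])"
```

```text
t 5.72 pos [ 0.5657 -0.2148  0.1185] xaxis deg 81.82 z [ 0.001 -0.002 -1.   ] j [-0.16   0.572  0.646  1.787 -0.42   0.923  0.525] w 0.0554 F [ 2.6 -3.6 -1.3] 
shift frac [ 0.0019 -0.0008  0.0049]
```

Emit:
drive_tool(
  steps=[1,0,0,-0.0006,-0.029,1,0,0,-0.0012,-0.058,1,0,0,-0.0017,-0.087,1,0,0,-0.0023,-0.116,1,0,0,-0.0029,-0.145,1,0,0,-0.0035,-0.174,1,0,0,-0.0041,-0.203,1,0,0,-0.0046,-0.232],
)

```text
time_s: 6.72
tool_pos: [0.5664, -0.2145, 0.1208]
tool_rot: [0.001, 0.127, 0.992, -0.0]
contact_force: [3.6, -1.9, -1.8]
gripper_width: 0.0558
```

```bash
python3 -c "
from h import *
to([.5655,-.2138,.116])"
```

```text
t 6.72 pos [ 0.5664 -0.2145  0.1208] xaxis deg 165.36 z [ 0.002 -0.001 -1.   ] j [ 0.101  0.51   0.248  1.762 -0.155  0.886  1.732] w 0.0558 F [ 3.6 -1.9 -1.8] 
shift frac [0.0021 0.0009 0.0095]
```

Emit:
drive_tool(
  steps=[1,0,0,-0.0006,-0.029,1,0,0,-0.0012,-0.058,1,0,0,-0.0017,-0.087,1,0,0,-0.0023,-0.116,1,0,0,-0.0029,-0.145,1,0,0,-0.0029,-0.145,-1,0,0,-0.0029,-0.145,-1,0,0,-0.0029,-0.145],
)

```text
time_s: 7.72
tool_pos: [0.5646, -0.2137, 0.1214]
tool_rot: [-0.001, -0.318, 0.948, 0.0]
contact_force: [-0.1, -0.6, 0.1]
gripper_width: 0.0711
```

```bash
python3 -c "
from h import *
to([.5655,-.2138,.116])"
```

```text
t 7.72 pos [ 0.5646 -0.2137  0.1214] xaxis deg -142.9 z [-0.002  0.    -1.   ] j [ 0.265  0.503  0.012  1.747 -0.007  0.893  2.498] w 0.0711 F [-0.1 -0.6  0.1] 
shift frac [-0.0014 -0.0013  0.0109]
```

Emit:
drive_tool(
  steps=[-1,0,0,0,0,-1,0,0,0,0.0295,-1,0,0,0,0.059,-1,0,0,0,0.0885,-1,0,0,0,0.118,-1,0,0,0,0.1475,-1,0,0,0,0.177,-1,0,0,0,0.2065],
)

```text
time_s: 8.72
tool_pos: [0.5651, -0.2135, 0.1217]
tool_rot: [-0.0, 0.321, 0.947, 0.0]
contact_force: [0.1, -0.9, 0.9]
gripper_width: 0.0916
```

Emit:
drive_tool(
  steps=[-1,0,0,0,0.0295,-1,0,0,0,0.059,-1,0,0,0,0.0885,-1,0,0,0,0.118,-1,0,0,0,0.1475,-1,0,0,0,0.177,-1,0,0,0,0.2065,-1,0,0,0,0.236],
)

```text
time_s: 9.72
tool_pos: [0.5652, -0.2134, 0.1217]
tool_rot: [-0.0, 0.876, 0.481, -0.0]
contact_force: [0.4, 0.9, 1.0]
gripper_width: 0.0919
```

```bash
python3 -c "
from h import *
to([.5655,-.2138,.122])"
```

```text
t 9.72 pos [ 0.5652 -0.2134  0.1217] xaxis deg 57.57 z [-0.  0. -1.] j [-0.227  0.597  0.756  1.789 -0.493  0.954  0.171] w 0.0919 F [0.4 0.9 1. ] 
shift frac [-0.0004  0.0009 -0.0005]
```

Emit:
drive_tool(
  steps=[-1,0,0,0,0.0295,-1,0,0,0,0.059,-1,0,0,0,0.0885,-1,0,0,0,0.118,-1,0,0,0,0.1475,-1,0,0,0,0.177,0,0,0,0,0.2,1,0,0,0,0.2],
)

```text
time_s: 10.72
tool_pos: [0.5652, -0.2134, 0.1215]
tool_rot: [0.0, 0.993, -0.122, -0.0]
contact_force: [0.2, -0.1, -0.3]
gripper_width: 0.0761
```

Emit:
drive_tool(
  steps=[1,0,0,0,0,1,0,0,0,0,1,0,0,0,0],
)

```text
time_s: 11.1
tool_pos: [0.5652, -0.214, 0.1219]
tool_rot: [0.0, 0.993, -0.122, 0.0]
contact_force: [0.4, -1.3, 0.3]
gripper_width: 0.0557
```

```bash
python3 -c "
from h import *
to([.5655,-.2138,.122])"
```

```text
t 11.1 pos [ 0.5652 -0.214   0.1219] xaxis deg -14.02 z [ 0. -0. -1.] j [-0.392  0.74   1.091  1.801 -0.745  1.08  -0.839] w 0.0557 F [ 0.4 -1.3  0.3] 
shift frac [ 0.0004 -0.0005 -0.0002]
```

Emit:
drive_tool(
  steps=[1,0,0,-0.0006,-0.029,1,0,0,-0.0012,-0.058,1,0,0,-0.0017,-0.087,1,0,0,-0.0023,-0.116,1,0,0,-0.0029,-0.145,1,0,0,-0.0035,-0.174,1,0,0,-0.0041,-0.203,1,0,0,-0.0046,-0.232],
)

```text
time_s: 12.1
tool_pos: [0.5655, -0.2149, 0.1243]
tool_rot: [0.001, 0.82, 0.572, 0.0]
contact_force: [2.5, -4.1, -3.9]
gripper_width: 0.0557
```

Emit:
drive_tool(
  steps=[1,0,0,-0.0006,-0.029,1,0,0,-0.0012,-0.058,1,0,0,-0.0017,-0.087,1,0,0,-0.0023,-0.116,1,0,0,-0.0029,-0.145,1,0,0,-0.0035,-0.174,1,0,0,-0.0041,-0.203,1,0,0,-0.0046,-0.232],
)

```text
time_s: 13.1
tool_pos: [0.5665, -0.2147, 0.1267]
tool_rot: [0.001, 0.231, 0.973, -0.0]
contact_force: [4.3, -3.4, -5.1]
gripper_width: 0.0556
```

```bash
python3 -c "
from h import *
to([.5655,-.2138,.128])"
```

```text
t 13.1 pos [ 0.5665 -0.2147  0.1267] xaxis deg 153.32 z [ 0.003 -0.001 -1.   ] j [ 0.063  0.507  0.303  1.759 -0.185  0.9    1.551] w 0.0556 F [ 4.3 -3.4 -5.1] 
shift frac [ 0.0025  0.0007 -0.0027]
```

Emit:
drive_tool(
  steps=[1,0,0,-0.0006,-0.029,1,0,0,-0.0012,-0.058,1,0,0,-0.0017,-0.087,1,0,0,-0.0023,-0.116,1,0,0,-0.0029,-0.145,1,0,0,-0.0035,-0.174,1,0,0,-0.0038,-0.19,1,0,0,-0.0038,-0.19],
)

```text
time_s: 14.1
tool_pos: [0.5664, -0.2139, 0.1285]
tool_rot: [0.001, -0.353, 0.936, -0.0]
contact_force: [4.9, -0.2, -4.0]
gripper_width: 0.0554
```

```bash
python3 -c "
from h import *
to([.5655,-.2138,.128])"
```

```text
t 14.1 pos [ 0.5664 -0.2139  0.1285] xaxis deg -138.63 z [ 0.002 -0.    -1.   ] j [ 0.278  0.496 -0.007  1.738  0.004  0.905  2.562] w 0.0554 F [ 4.9 -0.2 -4. ] 
shift frac [0.0012 0.0013 0.001 ]
```

Total unscrewing about 454° (7.93 rad) and the tool rose with it. Releasing, lifting and checking.

Emit:
drive_tool(
  steps=[-1,0,0,0,0,-1,0,0,0,0,-1,0,0,0,0,-1,0,0,-0.11,0,-1,0,0,-0.2,0,-1,0,0,-0.2,0.029,-1,0,0,-0.2,0.058],
)

```text
time_s: 14.98
tool_pos: [0.5653, -0.2138, 0.2291]
tool_rot: [0.001, -0.175, 0.985, -0.0]
contact_force: [1.0, 0.4, -0.2]
gripper_width: 0.0917
```

Run:
```python
from h import *
to([.45,-.208,.2])
for n in('top','scene'):
    im=get_image(n)[:,:,::-1]; cv2.imwrite(f'pics/{n}1.png',im)
a=cv2.imread('pics/scene1.png')[150:260,210:330]
cv2.imwrite('pics/c5.png',cv2.resize(a,None,fx=5,fy=5,interpolation=cv2.INTER_CUBIC))
a=cv2.imread('pics/top1.png')[170:275,340:460]
cv2.imwrite('pics/c6.png',cv2.resize(a,None,fx=5,fy=5,interpolation=cv2.INTER_CUBIC))
```

```text
t 14.97 pos [ 0.5653 -0.2138  0.2291] xaxis deg -159.87 z [ 0.001 -0.    -1.   ] j [ 0.217  0.398  0.08   1.628 -0.035  1.117  2.228] w 0.0917 F [ 1.   0.4 -0.2] 
shift frac [0.2127 0.0904 0.0579]
```

View pics/c5.png

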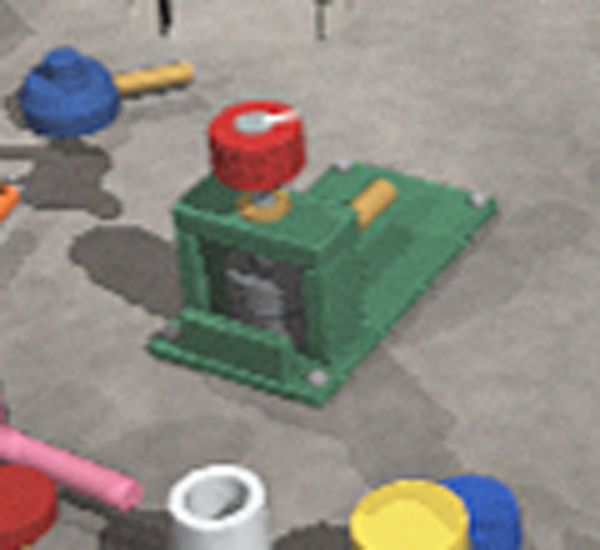

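View pics/c6.png

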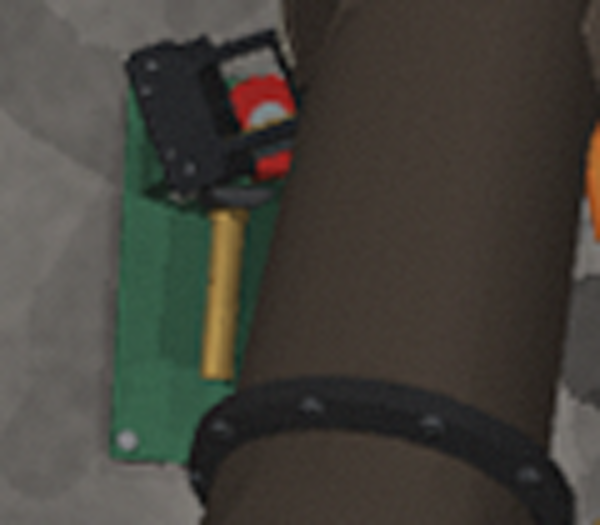

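The knob stands well above the beam now (hub at about scene (260.6,174)), and its mark has turned. Checking the height and mark angle, then planning the stem approach.

Run:
```python
from h import *
S=calibration('scene')
def zat(px,xy):
    o,d=ray(S,px); t=((xy-o[:2])@d[:2])/(d[:2]@d[:2]); return o+d*t
h0=(180+327/4-.4,160+77/4-.4);m0=(180+327/4-.4,160+91/4-.4)
h1=(210+255/5-.4,150+122/5-.4);m1=(210+298/5-.4,150+115/5-.4)
xy=np.array([.5655,-.2138])
for h,m in((h0,m0),(h1,m1)):
    p=zat(h,xy); q=onz(S,m,p[2]); print(p.round(4),np.degrees(np.arctan2(*(q-p)[[1,0]])))
# wrist initial mark w2: 
s=state()
to([.4705,-.2085,.12]);to([.4705,-.2085,.0155])
```

```text
[ 0.565  -0.213   0.1474] 29.699679453075365
[ 0.5653 -0.2135  0.165 ] 129.60759590674513
t 15.07 pos [ 0.5651 -0.2136  0.2284] xaxis deg -159.65 z [-0. -0. -1.] j [ 0.216  0.398  0.08   1.628 -0.034  1.116  2.231] w 0.092 F [0.3 0.7 0.2] 
shift frac [0.1739 0.0753 0.2168]
t 15.07 pos [ 0.5651 -0.2136  0.2284] xaxis deg -159.65 z [-0. -0. -1.] j [ 0.216  0.398  0.08   1.628 -0.034  1.116  2.231] w 0.092 F [0.3 0.7 0.2] 
shift frac [0.1738 0.0753 0.4258]
```

Emit:
drive_tool(
  steps=[-1,0.1,0.045,0,0.029,-1,0.174,0.0755,0.06,0.058,-1,0.174,0.0755,0.15,0.066,-1,0.174,0.0755,0.2,0.066,-1,0.174,0.0755,0.2,0.066],
)

```text
time_s: 15.7
tool_pos: [0.4692, -0.2083, 0.1268]
tool_rot: [-0.002, 0.027, 1.0, 0.001]
contact_force: [1.5, -0.9, -0.9]
gripper_width: 0.0919
```

Run:
```python
from h import *
np.set_printoptions(precision=4,suppress=True)
to([.4705,-.2085,.0155])
c=calibration('wrist'); im=get_image('wrist'); cv2.imwrite('pics/w4.png',im[:,:,::-1]); T=calibration('top'); S=calibration('scene')
get_image
m=cv2.cvtColor(im,cv2.COLOR_RGB2HSV)
br=((m[...,0]>14)&(m[...,0]<30)&(m[...,1]>110)&(m[...,2]>80)).astype(np.uint8)
n,l,st,ce=cv2.connectedComponentsWithStats(br);print([(st[i],ce[i]) for i in range(1,n) if st[i,4]>100])
```

```text
t 15.7 pos [ 0.4692 -0.2083  0.1268] xaxis deg 176.95 z [-0.004  0.001 -1.   ] j [ 0.201  0.37   0.147  1.969 -0.073  0.811  1.905] w 0.0919 F [ 1.5 -0.9 -0.9] 
shift frac [-0.0034 -0.0004  0.2227]
[(array([   9,   32,   56,   62, 1661], dtype=int32), array([36.8946, 64.1451])), (array([ 529,   83,   40,  120, 2423], dtype=int32), array([546.5613, 141.8589])), (array([ 314,  154,   23,   99, 2042], dtype=int32), array([324.5642, 202.2414])), (array([471, 242,  27,  49, 612], dtype=int32), array([487.3056, 267.8056])), (array([149, 244,  22,  47, 383], dtype=int32), array([156.5796, 273.6188])), (array([ 311,  300,  286,   10, 1490], dtype=int32), array([487.7336, 305.306 ])), (array([450, 379,  18,  21, 168], dtype=int32), array([458.5536, 388.1488]))]
```

View pics/w4.png

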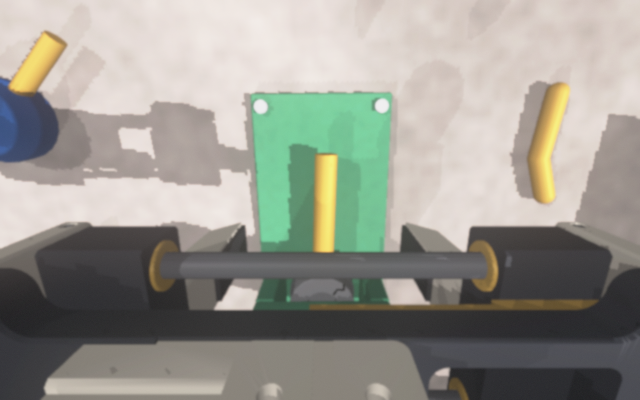

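Wrist view: the stem runs from (326,154) down to (325,250), well between the jaws. I'll triangulate the tip's height across the views, then descend.

Run:
```python
from h import *
np.set_printoptions(precision=4,suppress=True)
T=calibration('top');S=calibration('scene');c=calibration('wrist')
tt=(350+168/5-.4,170+378/5-.4); ss=(180+430/4-.4,160+106/4-.4)
print(tri([ray(T,tt),ray(c,(326,154))]));print(tri([ray(T,tt),ray(S,ss),ray(c,(326,154))]))
a=onz(c,(326.5,158),.042);b=onz(c,(324.5,250),.042);print(a,b,np.degrees(np.arctan2(*(b-a)[[1,0]])))
to([.4705,-.2085,.0155])
```

```text
(array([ 0.4297, -0.2033,  0.0388]), [0.0013967679845752104, 0.0013967679845751865])
(array([ 0.4293, -0.2024,  0.0392]), [0.000920858137109533, 0.0018902173902726454, 0.002201948115055269])
[ 0.4341 -0.2036  0.042 ] [ 0.5196 -0.2097  0.042 ] -4.079570337462028
t 15.75 pos [ 0.4702 -0.2087  0.1281] xaxis deg 176.91 z [-0.001  0.    -1.   ] j [ 0.2    0.368  0.147  1.967 -0.073  0.812  1.905] w 0.0919 F [0.6 0.  1.2] 
shift frac [-0.0008  0.0004  0.2253]
```

Emit:
drive_tool(
  steps=[-1,0,0.005,0.11,0.0025,-1,0,0.005,0.19,0.0025,-1,0,0.005,0.223,0.0025,-1,0,0.005,0.223,0.0025,0.5,0,0.005,0.223,0.0025,1,0,0.005,0.223,0.0025,1,0,0.005,0.223,0.0025,1,0,0.005,0.223,0.0025],
  newtons=20,
)

```text
time_s: 16.75
tool_pos: [0.471, -0.2064, 0.0172]
tool_rot: [0.0, 0.036, 0.999, -0.0]
contact_force: [0.2, -0.5, 0.7]
gripper_width: 0.0562
```

Emit:
drive_tool(
  steps=[1,0,0,0,0,1,0,0,0,0],
)

```text
time_s: 17.0
tool_pos: [0.4707, -0.2063, 0.0167]
tool_rot: [-0.0, 0.036, 0.999, 0.0]
contact_force: [0.3, 0.2, -0.1]
gripper_width: 0.036
```

```bash
python3 -c "
from h import *
to([.4705,-.2062,.0165])
c=calibration('wrist'); im=get_image('wrist'); cv2.imwrite('pics/w5.png',im[:,:,::-1])"
```

```text
t 17.0 pos [ 0.4707 -0.2063  0.0167] xaxis deg 175.84 z [-0.  0. -1.] j [ 0.223  0.54   0.116  2.056 -0.114  0.552  1.918] w 0.036 F [ 0.3  0.2 -0.1] 
shift frac [0.0004 0.0002 0.0005]
```

View pics/w5.png

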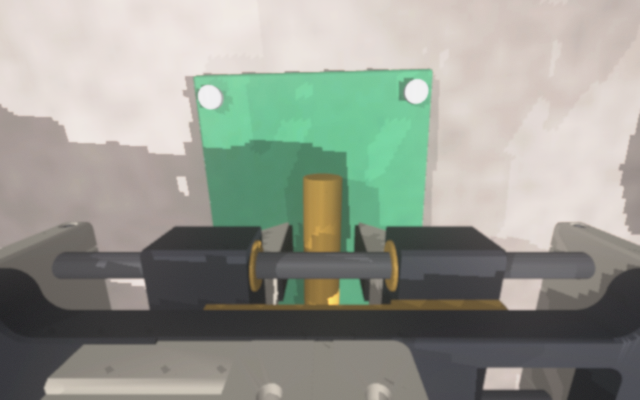

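Emit:
drive_tool(
  steps=[1,0,0,0,0,1,0,0,0,0,1,0,0,0,0,1,0,0,0,0,1,0.015,-0.0006,0,0,1,0.04,-0.0016,0,0,1,0.065,-0.0026,0,0,1,0.065,-0.0026,0,0],
)

```text
time_s: 18.05
tool_pos: [0.4354, -0.205, 0.0166]
tool_rot: [-0.002, 0.037, 0.999, 0.0]
contact_force: [-4.0, 1.0, 2.6]
gripper_width: 0.0193
```

```bash
python3 -c "
from h import *
to([.4705,-.2062,.0165])
c=calibration('wrist'); im=get_image('wrist'); cv2.imwrite('pics/w6.png',im[:,:,::-1])"
```

```text
t 18.05 pos [ 0.4354 -0.205   0.0166] xaxis deg 175.78 z [-0.003  0.001 -1.   ] j [ 0.244  0.507  0.112  2.131 -0.111  0.512  1.937] w 0.0193 F [-4.   1.   2.6] 
shift frac [-0.0701  0.0028  0.    ]
```

View pics/w6.png

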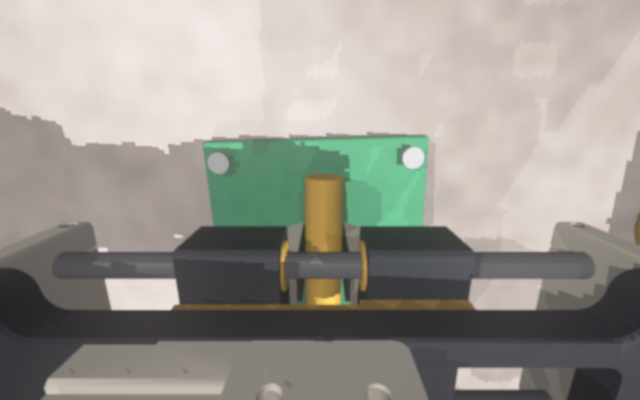

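The stem tip stays at (324,176) in the wrist frame while the plate has shifted, so the regulator is following. I'll keep pulling and then release.

Emit:
drive_tool(
  steps=[1,0.03,-0.0012,0,0,1,0.06,-0.0025,0,0,1,0.09,-0.0038,0,0,1,0.12,-0.005,0,0,1,0.15,-0.0063,0,0,1,0.175,-0.0073,0,0,1,0.185,-0.0077,0,0,1,0.185,-0.0077,0,0],
)

```text
time_s: 19.1
tool_pos: [0.3446, -0.2022, 0.0167]
tool_rot: [-0.001, 0.037, 0.999, 0.0]
contact_force: [-3.2, -0.6, 0.6]
gripper_width: 0.0192
```

Emit:
drive_tool(
  steps=[0.6,0,0,0,0,-0.2,0,0,0,0,-0.2,0,0,0,0,-0.2,0,0,0,0],
)

```text
time_s: 19.6
tool_pos: [0.3463, -0.2025, 0.0168]
tool_rot: [0.0, 0.036, 0.999, -0.0]
contact_force: [-0.4, 1.4, 0.5]
gripper_width: 0.045
```

```bash
python3 -c "
from h import *
to([.44,-.2062,.2])
c=calibration('wrist'); im=get_image('wrist'); cv2.imwrite('pics/w7.png',im[:,:,::-1])"
```

```text
t 19.6 pos [ 0.3463 -0.2025  0.0168] xaxis deg 175.86 z [ 0.001 -0.    -1.   ] j [ 0.318  0.424  0.098  2.32  -0.104  0.4    2.002] w 0.045 F [-0.4  1.4  0.5] 
shift frac [-0.1878  0.0061 -0.3662]
```

View pics/w7.png

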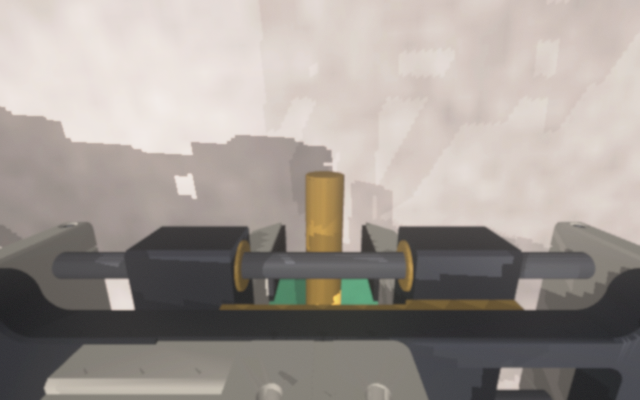

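Released with the stem free between the jaws. I'll lift, move over the body, and look again.

Emit:
drive_tool(
  steps=[-0.2,0,0,-0.05,0,-1,0,0,-0.15,0,-1,-0.05,0,-0.25,0,-1,-0.13,0.0,-0.33,0,-1,-0.19,0,-0.33,0,-1,-0.19,0,-0.33,0,-1,-0.19,0,-0.33,0],
)

```text
time_s: 20.52
tool_pos: [0.4393, -0.2092, 0.1812]
tool_rot: [-0.001, 0.036, 0.999, 0.0]
contact_force: [-0.2, -0.6, -0.6]
gripper_width: 0.0917
```

```bash
cat > m.py <<'E'
from h import *
np.set_printoptions(precision=4,suppress=True)
to([.441,-.209,.02])
c=calibration('wrist'); im=get_image('wrist'); cv2.imwrite('pics/w8.png',im[:,:,::-1])
cv2.imwrite('pics/top2.png',get_image('top')[:,:,::-1]);cv2.imwrite('pics/scene2.png',get_image('scene')[:,:,::-1])
E
python3 m.py
```

```text
t 20.52 pos [ 0.4393 -0.2092  0.1812] xaxis deg 175.83 z [-0.002  0.    -1.   ] j [ 0.209  0.258  0.154  1.97  -0.049  0.918  1.886] w 0.0917 F [-0.2 -0.6 -0.6] 
shift frac [-0.0039  0.0004  0.3224]
```

View pics/w8.png

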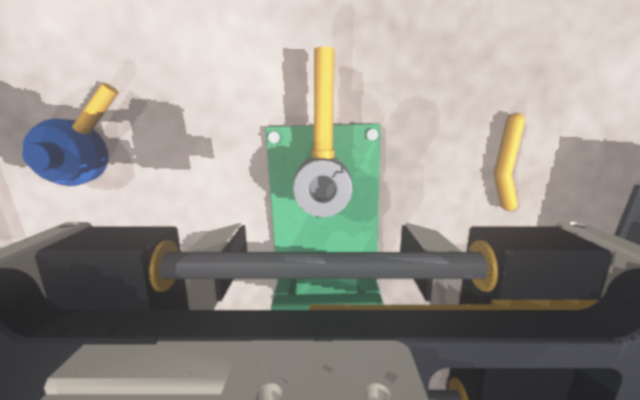

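View pics/scene2.png

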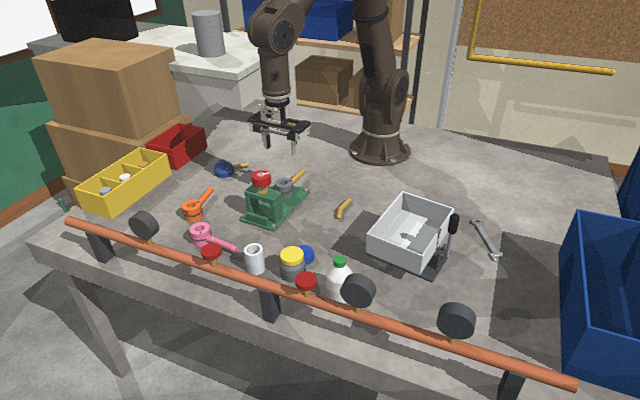

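The grey regulator stands on the plate in front of the bridge, with its top disc at wrist (322,188) and its stem pointing toward the robot. Now I'll measure it.

Run:
```python
from h import *
np.set_printoptions(precision=4,suppress=True)
c=calibration('wrist');S=calibration('scene')
im=cv2.imread('pics/w8.png');h=cv2.cvtColor(im,cv2.COLOR_BGR2HSV)
g=((h[...,1]<40)&(h[...,2]>100)).astype(np.uint8); roi=np.zeros_like(g); roi[150:225,285:362]=1
g&=roi
cn,_=cv2.findContours(g,cv2.RETR_EXTERNAL,cv2.CHAIN_APPROX_NONE);k=max(cn,key=cv2.contourArea)
(x,y),r=cv2.minEnclosingCircle(k);print(x,y,r,cv2.boundingRect(k))
for z in(.05,.06,.07): 
    p=onz(c,(x,y),z);q=onz(c,(x+r,y),z);print(p,np.linalg.norm(p-q)*2)
p=onz(c,(x,y),.06);print(proj(S,p))
a=cv2.imread('pics/scene2.png')[150:240,230:330];cv2.imwrite('pics/c7.png',cv2.resize(a,None,fx=6,fy=6,interpolation=cv2.INTER_CUBIC))
a=onz(c,(324,50),.042);b=onz(c,(323.5,150),.042);print(np.degrees(np.arctan2(*(b-a)[[1,0]])),a)
```

```text
321.83660888671875 185.6013641357422 30.95398712158203 (293, 157, 59, 60)
[ 0.4376 -0.2102  0.05  ] 0.06426856111698954
[ 0.4353 -0.2099  0.06  ] 0.0620482658089058
[ 0.433  -0.2097  0.07  ] 0.05982797050082202
[[283.4277 181.4495]]
-4.379977784473774 [ 0.3082 -0.1987  0.042 ]
```

View pics/c7.png

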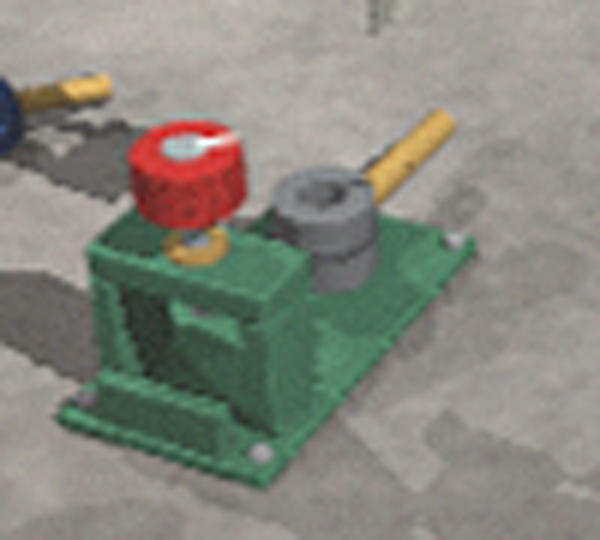

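Emit:
drive_tool(
  steps=[-1,0,-0.001,0.1,0,-1,0,-0.001,0.2,0,-1,0,-0.001,0.28,0,-1,0,-0.001,0.315,0,-1,0,-0.001,0.315,0,0,0,-0.001,0.315,0,1,0,-0.001,0.315,0,1,0,-0.001,0.315,0],
  newtons=30,
)

```text
time_s: 21.68
tool_pos: [0.4409, -0.2099, 0.025]
tool_rot: [0.001, 0.036, 0.999, -0.0]
contact_force: [0.6, 0.3, 0.2]
gripper_width: 0.0663
```

Emit:
drive_tool(
  steps=[1,0,0,0,0,1,0,0,0,0,1,0,0,0,0],
)

```text
time_s: 22.05
tool_pos: [0.4408, -0.2099, 0.0248]
tool_rot: [0.0, 0.036, 0.999, -0.0]
contact_force: [-0.6, -0.3, 6.9]
gripper_width: 0.0608
```

Run:
```python
from h import *
to([.441,-.209,.2])
# bin pose
C=np.array([[.6865,.3124,.1205],[.6568,.1582,.1197],[.4417,.1997,.1295],[.4727,.3547,.1297]])
far=(C[0]+C[1])/2;near=(C[2]+C[3])/2;ctr=C.mean(0);d=far-near
yaw=np.arctan2(d[1],d[0]);tilt=-np.arctan2(d[2],np.hypot(*d[:2]));l=(C[0]+C[3])/2-(C[1]+C[2])/2
print('ctr',ctr,'yaw',np.degrees(yaw),np.degrees(np.arctan2(-l[0],l[1])),'tilt',tilt,'len',np.linalg.norm(d),'wid',np.linalg.norm(l))
```

```text
t 22.05 pos [ 0.4408 -0.2099  0.0248] xaxis deg 175.85 z [ 0.001 -0.    -1.   ] j [ 0.25   0.497  0.113  2.114 -0.106  0.535  1.939] w 0.0608 F [-0.6 -0.3  6.9] 
shift frac [-0.0006  0.0018 -0.3504]
ctr [0.564425 0.25625  0.12485 ] yaw -11.055377663146903 -11.1066682846121 tilt 0.043449912602117634 len 0.21871136801730273 wid 0.15755168199673403
```

Gripped at 60.8 mm. Lifting slowly, then checking.

Emit:
drive_tool(
  steps=[1,0,0,-0.02,0,1,0,0,-0.06,0,1,0,0,-0.12,0,1,0,0,-0.2,0,1,0,0,-0.28,0,1,0,0,-0.35,0,1,0,0,-0.38,0,1,0,0,-0.38,0],
)

```text
time_s: 23.05
tool_pos: [0.4404, -0.2098, 0.2145]
tool_rot: [0.0, 0.036, 0.999, -0.0]
contact_force: [0.1, -0.5, -5.3]
gripper_width: 0.0604
```

```bash
python3 -c "
from h import *
to([.6125,.2407,.2148])
im=get_image('wrist'); cv2.imwrite('pics/w9.png',im[:,:,::-1])"
```

```text
t 23.05 pos [ 0.4404 -0.2098  0.2145] xaxis deg 175.85 z [ 0.001 -0.    -1.   ] j [ 0.197  0.221  0.166  1.926 -0.043  0.997  1.881] w 0.0604 F [ 0.1 -0.5 -5.3] 
shift frac [-2.780e-01  9.235e-01 -5.000e-04]
```

View pics/w9.png

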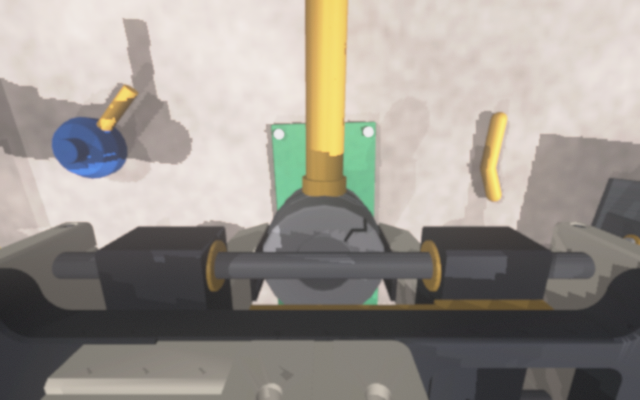

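The regulator hangs level in the jaws with the crack visible at (355,232). The wrist reads about 5.3 N of weight. Moving to above the bin.

Emit:
drive_tool(
  steps=[1,-0.011,0.037,0,0,1,-0.039,0.13,0,0.005,1,-0.069,0.23,0,0.01,1,-0.099,0.33,0,0.015,1,-0.129,0.43,0,0.019,1,-0.159,0.53,0,0.019,1,-0.189,0.63,0,0.019,1,-0.22,0.73,0,0.019],
)

```text
time_s: 24.1
tool_pos: [0.576, 0.1475, 0.2118]
tool_rot: [-0.002, 0.096, 0.995, -0.001]
contact_force: [0.7, -0.1, -5.1]
gripper_width: 0.0603
```

```bash
python3 -c "
from h import *
to([.6125,.2407,.2148])"
```

```text
t 24.1 pos [0.576  0.1475 0.2118] xaxis deg 169.0 z [-0.003 -0.001 -1.   ] j [-0.353  0.4    0.018  1.667 -0.008  1.078  1.046] w 0.0603 F [ 0.7 -0.1 -5.1] 
shift frac [-0.0361  0.1969 -0.0064]
```

Emit:
drive_tool(
  steps=[1,-0.015,0.08,0,0,1,-0.028,0.155,0,0,1,-0.034,0.187,0,0,1,-0.034,0.19,0,0,1,-0.034,0.19,0,0],
)

```text
time_s: 24.72
tool_pos: [0.6111, 0.2344, 0.2134]
tool_rot: [-0.001, 0.097, 0.995, -0.001]
contact_force: [0.1, 0.1, -4.0]
gripper_width: 0.06
```

Run:
```python
from h import *
to([.6125,.2407,.1])
im=get_image('wrist'); cv2.imwrite('pics/w10.png',im[:,:,::-1])
im=get_image('scene')[:,:,::-1]; cv2.imwrite('pics/scene3.png',im)
cv2.imwrite('pics/c8.png',cv2.resize(im[120:290,330:500],None,fx=3.5,fy=3.5,interpolation=cv2.INTER_CUBIC))
```

```text
t 24.73 pos [0.6111 0.2344 0.2134] xaxis deg 168.92 z [-0.001 -0.002 -1.   ] j [-0.455  0.494  0.011  1.509 -0.005  1.14   0.933] w 0.06 F [ 0.1  0.1 -4. ] 
shift frac [-0.0006  0.0134  0.2269]
```

View pics/w10.png

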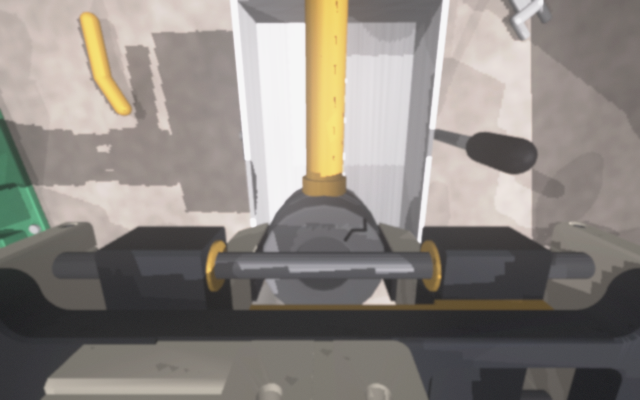

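View pics/c8.png

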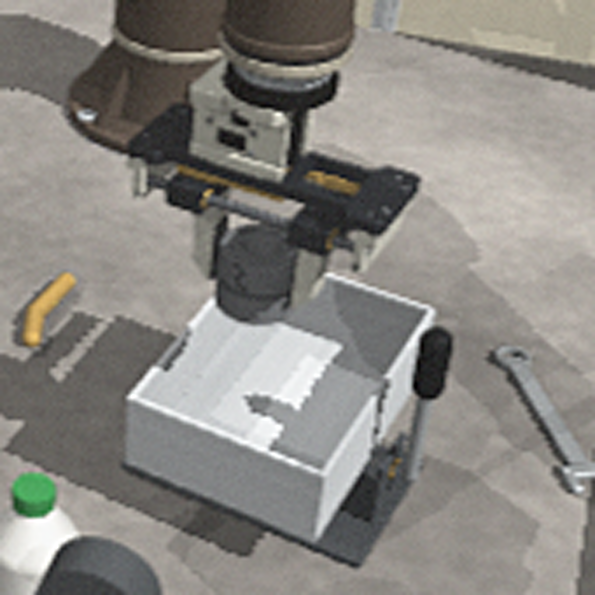

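The wrist view shows the bin's centre line at column 338 against 323 for the tool. The regulator is therefore about 13 mm to −y of the bin's middle, which agrees with the planned +6.7 mm shift. Descending to just above the floor.

Emit:
drive_tool(
  steps=[1,0,0.0134,0.03,0,1,0,0.0134,0.09,0,1,0,0.0134,0.15,0,1,0,0.0134,0.2,0,1,0,0.0134,0.235,0,1,0,0.0134,0.25,0,1,0,0.0134,0.255,0,1,0,0.0134,0.255,0],
)

```text
time_s: 25.82
tool_pos: [0.6131, 0.2431, 0.0874]
tool_rot: [0.001, 0.096, 0.995, 0.0]
contact_force: [0.6, -0.8, -4.6]
gripper_width: 0.0601
```

Run:
```python
from h import *
to([.6125,.2407,.0738])
im=get_image('wrist'); cv2.imwrite('pics/w11.png',im[:,:,::-1])
```

```text
t 25.82 pos [0.6131 0.2431 0.0874] xaxis deg 169.0 z [ 0.001  0.001 -1.   ] j [-4.590e-01  6.200e-01  1.000e-03  1.629e+00 -1.000e-03  8.920e-01
  9.210e-01] w 0.0601 F [ 0.6 -0.8 -4.6] 
shift frac [ 0.0004 -0.005   0.0273]
```

View pics/w11.png

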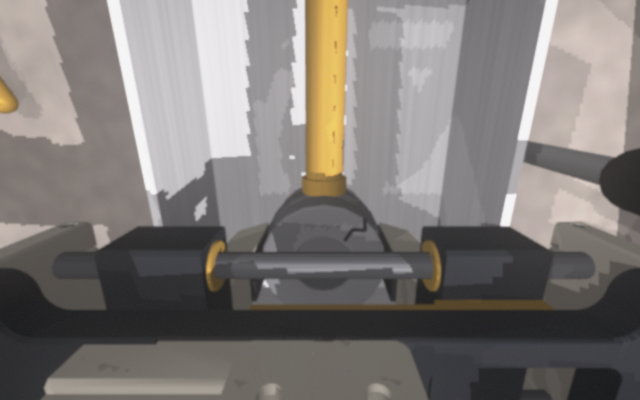

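Emit:
drive_tool(
  steps=[1,0,0,0.01,0,1,0,0,0.018,0,1,0,0,0.023,0,1,0,0,0.025,0,1,0,0,0.025,0],
)

```text
time_s: 26.5
tool_pos: [0.6127, 0.2429, 0.0742]
tool_rot: [-0.0, 0.096, 0.995, 0.0]
contact_force: [0.4, -0.0, -4.2]
gripper_width: 0.0603
```

Run:
```python
from h import *
to([.6125,.2407,.0738])
```

```text
t 26.5 pos [0.6127 0.2429 0.0742] xaxis deg 169.01 z [-0.  0. -1.] j [-0.459  0.635  0.     1.639 -0.     0.868  0.921] w 0.0603 F [ 0.4 -0.  -4.2] 
shift frac [-0.0005 -0.0044  0.0009]
```

Emit:
drive_tool(
  steps=[1,0,0,0.002,0,1,0,0,0.003,0,1,0,0,0.004,0],
)

```text
time_s: 26.88
tool_pos: [0.6133, 0.2429, 0.0733]
tool_rot: [0.001, 0.096, 0.995, 0.0]
contact_force: [-0.9, -2.2, 7.2]
gripper_width: 0.0604
```

Contact with the floor: force went from −4 to +7 N. Releasing partway, waiting, then lifting straight up.

Emit:
drive_tool(
  steps=[0,0,0,0,0,-0.65,0,0,0,0,-0.65,0,0,0,0,-0.65,0,0,0,0,-0.65,0,0,0,0,-0.65,0,0,0,0],
)

```text
time_s: 27.62
tool_pos: [0.6127, 0.2429, 0.0722]
tool_rot: [-0.0, 0.096, 0.995, 0.0]
contact_force: [-0.1, 0.5, -0.5]
gripper_width: 0.0757
```

Run:
```python
from h import *
to([.6125,.2407,.0738])
im=get_image('wrist'); cv2.imwrite('pics/w12.png',im[:,:,::-1])
```

```text
t 27.62 pos [0.6127 0.2429 0.0722] xaxis deg 169.01 z [-0.  0. -1.] j [-0.459  0.637  0.     1.64  -0.     0.864  0.921] w 0.0757 F [-0.1  0.5 -0.5] 
shift frac [-0.0005 -0.0044 -0.0032]
```

View pics/w12.png

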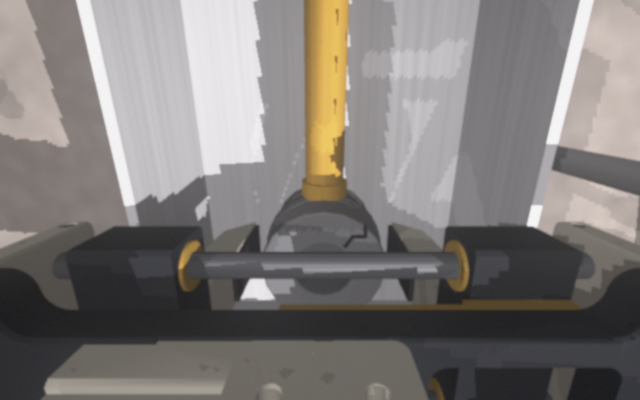

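Released; the regulator stands in the bin. Lifting clear and checking.

Emit:
drive_tool(
  steps=[-0.65,0,0,-0.03,0,-0.65,0,0,-0.12,0,-0.65,0,0,-0.22,0,-0.65,0,0,-0.32,0,-0.65,0,0,-0.4,0,-0.2,0,0,-0.4,0],
)

```text
time_s: 28.42
tool_pos: [0.6144, 0.2436, 0.2776]
tool_rot: [0.003, 0.096, 0.995, 0.002]
contact_force: [0.2, 1.0, -1.8]
gripper_width: 0.0698
```

Run:
```python
from h import *
im=get_image('wrist'); cv2.imwrite('pics/w13.png',im[:,:,::-1])
im=get_image('scene')[:,:,::-1]; cv2.imwrite('pics/scene4.png',im)
cv2.imwrite('pics/c9.png',cv2.resize(im[160:300,340:500],None,fx=4,fy=4,interpolation=cv2.INTER_CUBIC))
to([.5239,.3783,.25])
```

```text
t 28.52 pos [0.6127 0.2429 0.2733] xaxis deg 169.0 z [ 0.001  0.001 -1.   ] j [-0.468  0.461  0.014  1.414 -0.007  1.266  0.926] w 0.0624 F [-0.2 -0.5 -1.1] 
shift frac [0.226  0.232  0.0465]
```

View pics/w13.png

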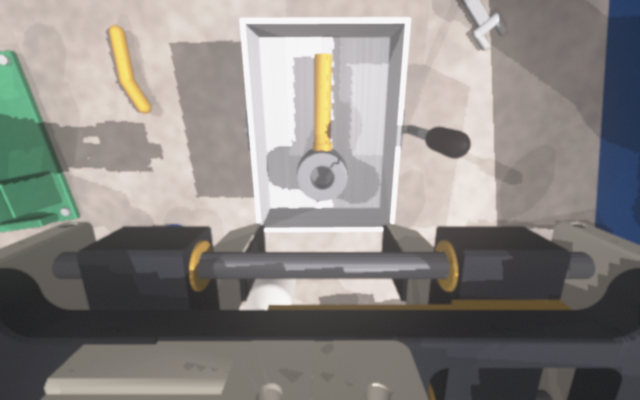

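View pics/c9.png

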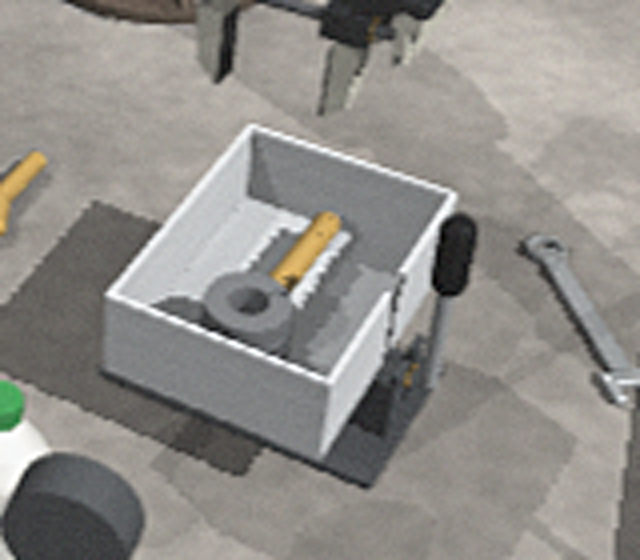

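The regulator stands port up in the bin (body at wrist (322,176), stem along the bin's length), and the bin still looks level. I'll check the tilt and position numerically.

Run:
```python
from h import *
np.set_printoptions(precision=4,suppress=True)
c=calibration('wrist');S=calibration('scene')
s=lambda x,y:(340+x/4-.4,160+y/4-.4)
C=[]
for n,w,q in(('far+y',(391,228),(328,380)),('far-y',(260,228),(107,295)),('near-y',(242,21),(253,127)),('near+y',(410,20),(458,192))):
    p,e=tri([ray(c,w),ray(S,s(*q))]);C.append(p);print(n,p,e[0])
C=np.array(C);d=(C[0]+C[1]-C[2]-C[3])/2;print('tilt',-np.arctan2(d[2],np.hypot(*d[:2])),np.degrees(np.arctan2(d[1],d[0])),np.linalg.norm(d),C.mean(0))
p,e=tri([ray(c,(322.5,176)),ray(S,s(250,303))]);print('reg top',p,e)
g,e=tri([ray(c,(448,143)),ray(S,s(454,255))]);print('lever',g,e)
ux=np.array([.9814,-.1922]);uy=np.array([.1922,.9814]);o=np.array([.5613,.2569])
for q in(p,g): print((q[:2]-o)@ux,(q[:2]-o)@uy)
to([.5239,.3783,.25])
```

```text
far+y [0.682  0.3112 0.1182] 0.0003190366234778611
far-y [0.6539 0.1583 0.116 ] 0.0014695001921196593
near-y [0.4452 0.2002 0.1319] 0.0013058430961603727
near+y [0.4735 0.354  0.133 ] 0.001957393514662658
tilt 0.07190924669027483 -11.475106064596092 0.21340402000516465 [0.5636 0.2559 0.1248]
reg top [0.6091 0.2439 0.1024] [0.0005346063372530227, 0.0005346063372531126]
lever [0.5881 0.3655 0.1653] [0.0007294558927666194, 0.0007294558927666906]
0.04941264322099792 -0.003573163279143577
0.00546656604664842 0.11174190181286194
t 28.52 pos [0.6127 0.2429 0.2733] xaxis deg 169.0 z [ 0.001  0.001 -1.   ] j [-0.468  0.461  0.014  1.414 -0.007  1.266  0.926] w 0.0624 F [-0.2 -0.5 -1.1] 
shift frac [0.226  0.232  0.0465]
```

The lever sits where it was (5 mm lean, tilt about 0.05) and the regulator is at bin x = 49, y = −4 mm. Next I'll close the fingers and go behind the lever.

Emit:
drive_tool(
  steps=[1,0.1,0.1,0,0,1,0.18,0.18,0,0,1,0.226,0.232,0,0,1,0.226,0.232,0.08,0,1,0.226,0.232,0.16,0,1,0.226,0.232,0.23,0,1,0.226,0.232,0.26,0,1,0.226,0.232,0.26,0],
)

```text
time_s: 29.52
tool_pos: [0.5232, 0.3778, 0.1413]
tool_rot: [-0.001, 0.096, 0.995, -0.001]
contact_force: [-0.2, -0.2, 0.1]
gripper_width: 0.0002
```

Run:
```python
from h import *
im=get_image('scene')[:,:,::-1]
cv2.imwrite('pics/c10.png',cv2.resize(im[130:300,340:510],None,fx=3.5,fy=3.5,interpolation=cv2.INTER_CUBIC))
u=np.array([.9814,-.1922]);b=np.array([.5828,.3668])
to([*(b+.018*u),.143])
```

```text
t 29.57 pos [0.524  0.3784 0.1426] xaxis deg 169.0 z [-0. -0. -1.] j [-0.687  0.543 -0.032  1.612  0.02   0.986  0.654] w 0.0004 F [0.1 0.6 0.1] 
shift frac [-0.1559 -0.0003 -0.0008]
```

View pics/c10.png

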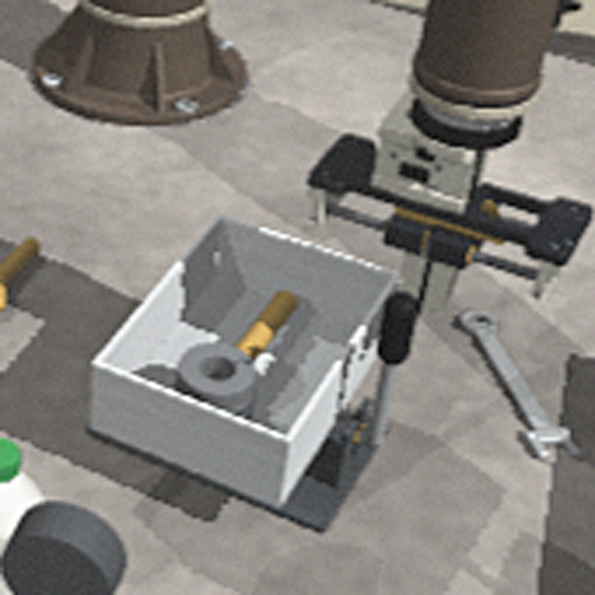

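Emit:
drive_tool(
  steps=[1,-0.04,0,0,0,1,-0.07,0,0,0,1,-0.084,0,0,0,1,-0.092,0,0,0,1,-0.1,0,0,0,1,-0.108,0,0,0,1,-0.116,0,0,0,1,-0.124,0,0,0],
)

```text
time_s: 30.58
tool_pos: [0.5845, 0.3667, 0.1419]
tool_rot: [-0.0, 0.096, 0.995, 0.0]
contact_force: [-3.6, 1.7, -1.4]
gripper_width: 0.0007
```

Emit:
drive_tool(
  steps=[1,-0.006,0,0,0,1,-0.012,0,0,0,1,-0.018,0,0,0,1,-0.024,0,0,0,1,-0.028,0,0,0,1,-0.03,0,0,0],
)

```text
time_s: 31.32
tool_pos: [0.5998, 0.3634, 0.1425]
tool_rot: [0.0, 0.096, 0.995, 0.0]
contact_force: [-3.5, 0.8, -0.9]
gripper_width: 0.0003
```

Run:
```python
from h import *
im=get_image('scene')[:,:,::-1]
cv2.imwrite('pics/c11.png',cv2.resize(im[130:300,340:510],None,fx=3.5,fy=3.5,interpolation=cv2.INTER_CUBIC))
u=np.array([.9814,-.1922]);b=np.array([.5828,.3668])
to([*(b+.018*u),.143]); print((state()['tool_pos'][:2]-b)@u)
```

```text
t 31.38 pos [0.5999 0.3634 0.1424] xaxis deg 168.99 z [ 0. -0. -1.] j [-0.609  0.627 -0.019  1.458  0.013  1.056  0.747] w 0.0006 F [-1.8  0.4 -0.1] 
shift frac [-0.0012  0.0001 -0.0011]
0.017396349773553907
```

View pics/c11.png

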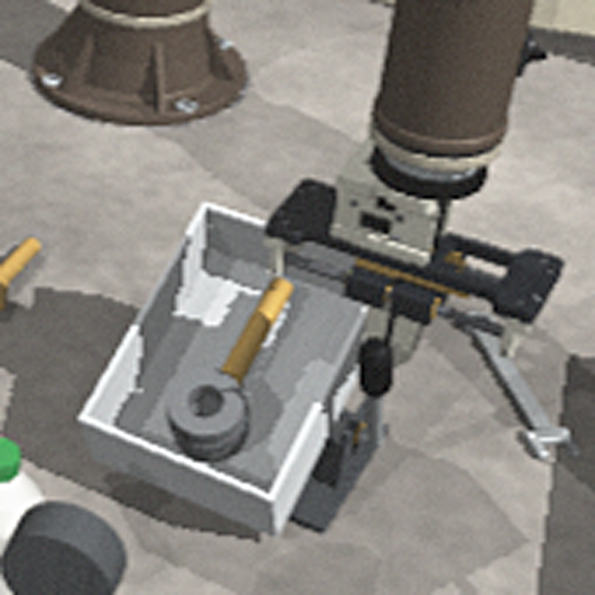

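The bin is tipping with the regulator upright, and the force is still low at about 3 N, so it isn't at the stop yet. Pushing on in small steps.

Emit:
drive_tool(
  steps=[1,-0.004,0,0,0,1,-0.008,0,0,0,1,-0.012,0,0,0,1,-0.012,0,0,0],
)

```text
time_s: 31.88
tool_pos: [0.6017, 0.3633, 0.142]
tool_rot: [-0.003, 0.095, 0.995, -0.001]
contact_force: [-15.3, -0.0, 5.0]
gripper_width: 0.0002
```

The force jumped to 15 N with the tool held back, so the bin is against its stop. Backing off and checking.

Emit:
drive_tool(
  steps=[1,0.02,0,0,0,1,0.08,0,0,0,1,0.15,0,0,0,1,0.15,0,-0.08,0,1,0.15,0,-0.18,0,1,0.15,0,-0.24,0,1,0.15,0,-0.24,0],
)

```text
time_s: 32.75
tool_pos: [0.534, 0.3775, 0.266]
tool_rot: [0.003, 0.096, 0.995, 0.002]
contact_force: [0.6, -0.1, -0.5]
gripper_width: 0.0005
```

Run:
```python
from h import *
to([.5,.35,.25])
im=get_image('scene')[:,:,::-1];cv2.imwrite('pics/scene5.png',im)
cv2.imwrite('pics/c12.png',cv2.resize(im[160:300,340:500],None,fx=4,fy=4,interpolation=cv2.INTER_CUBIC))
im=get_image('top')[:,:,::-1];cv2.imwrite('pics/top5.png',im)
```

```text
t 32.75 pos [0.534  0.3775 0.266 ] xaxis deg 168.95 z [ 0.007  0.004 -1.   ] j [-0.684  0.453 -0.022  1.443  0.011  1.237  0.671] w 0.0005 F [ 0.6 -0.1 -0.5] 
shift frac [ 0.0564 -0.0672  0.0314]
```

View pics/c12.png

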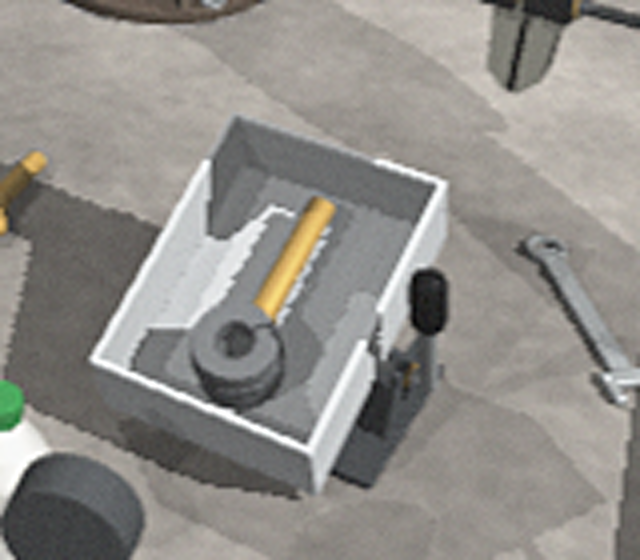

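View pics/top5.png

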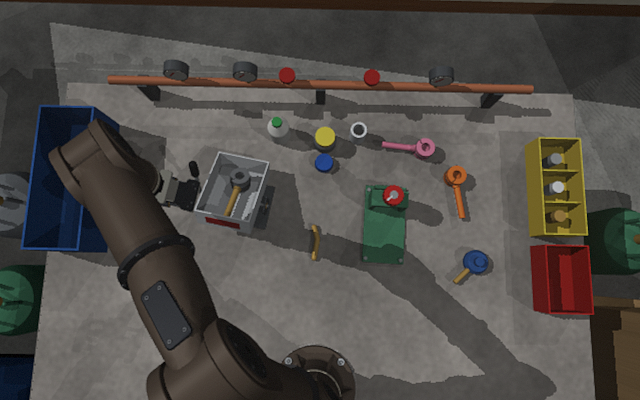

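View pics/scene5.png

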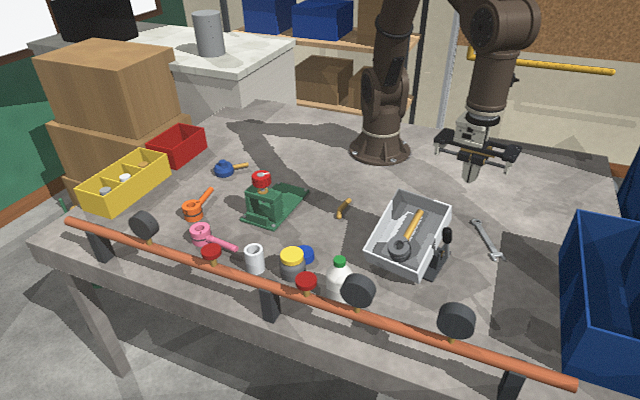

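The bin is tipped with its +x end down, the regulator upright on its floor and the stem along the length. The other things are where they were and the knob is still high. Checking the tilt by numbers.

Run:
```python
from h import *
np.set_printoptions(precision=4,suppress=True)
a=cv2.imread('pics/top5.png')[135:250,170:310];cv2.imwrite('pics/c13.png',cv2.resize(a,None,fx=5,fy=5,interpolation=cv2.INTER_CUBIC))
im=get_image('wrist'); 
print(np.abs(state()['joint_vel']).max(),state()['contact_force'])
```

```text
0.011999393826034401 [ 0.1645  1.3058 -0.4334]
```

View pics/c13.png

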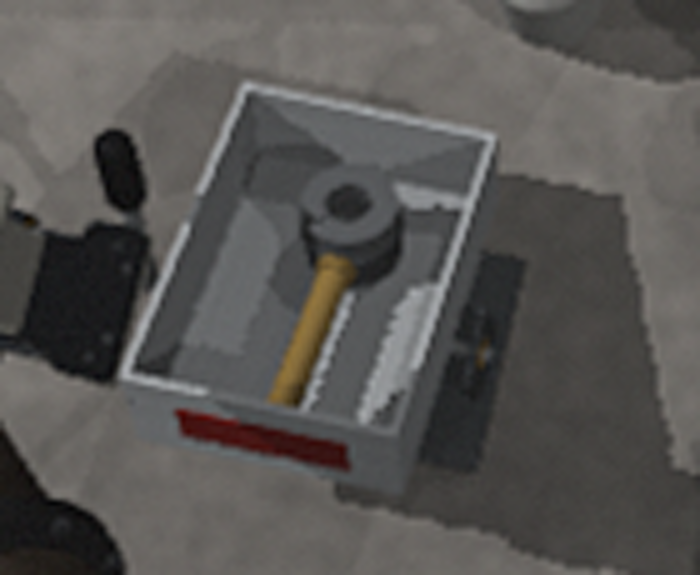

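Run:
```python
from h import *
np.set_printoptions(precision=4,suppress=True)
T=calibration('top');S=calibration('scene')
t=lambda x,y:(170+x/5-.4,135+y/5-.4); s=lambda x,y:(340+x/4-.4,160+y/4-.4)
C=[]
for n,w,q in(('far+y',(247,87),(314,450)),('far-y',(495,134),(94,360)),('near-y',(402,432),(238,118)),('near+y',(125,377),(446,182))):
    p,e=tri([ray(T,t(*w)),ray(S,s(*q))]);C.append(p);print(n,p,e[0])
C=np.array(C);d=(C[0]+C[1]-C[2]-C[3])/2;print('tilt',-np.arctan2(d[2],np.hypot(*d[:2])),np.linalg.norm(d))
g,e=tri([ray(T,t(121,168)),ray(S,s(430,300))]);ux=np.array([.9814,-.1922]);gx=(g[:2]-[.5613,.2569])@ux;print('lever',g,e[0],gx,np.arctan2(gx,g[2]-.05))
p,e=tri([ray(T,t(349,203)),ray(S,s(236,338))]);q=p[:2]-[.5613,.2569];print('reg top',p,e[0],q@ux,q@[.1922,.9814])
th=.42;x=q@ux;z=p[2]-.05;print('in bin frame x,z above floor',x*np.cos(th)-z*np.sin(th),x*np.sin(th)+z*np.cos(th)-.01)
```

```text
far+y [0.7012 0.3109 0.0742] 0.0014913527285414334
far-y [0.6749 0.1559 0.0752] 0.0007545438837339442
near-y [0.4798 0.1929 0.1592] 0.00353895197610517
near+y [0.5075 0.3468 0.1633] 0.001422010398078756
tilt 0.41240068633489824 0.2158914417991177
lever [0.6289 0.3585 0.1573] 0.0008289259779338173 0.046810101637756674 0.4113125277905265
reg top [0.6275 0.241  0.0848] 0.0003092151675452125 0.06804006997007148 -0.002898918709179448
in bin frame x,z above floor 0.047931090792073555 0.04953181797936071
```

Tilt comes out at 0.41 from both the rim and the lever. The regulator's top is 49.5 mm above the bin floor, at x = 48, y = −3 mm. Handing in.

```bash
python3 -c "
from workcell import bot
print(bot.close_job())"
```

```text
the job is handed in; nothing more can be done
None
```

I carried out the whole job and handed it in at about 33 s of the 72 s allowed; no verdict was reported.

**What I did**
- **Unscrewing:** I turned the red knob about 454° (7.93 rad) in two grips.
- **Drawing out:** I drew the grey regulator about 125 mm out by its stem and let go of it in front of the bridge.
- **Setting down:** I picked it up again by the body and set it down port upwards in the bin, with the bin still about level. I let go only after the wrist force showed floor contact.
- **Tipping:** I pushed the lever until the force jumped to about 15 N at the stop, then backed off.

**Last checks**
- **Bin tilt:** 0.412 rad from the rim and 0.411 rad from the lever.
- **Regulator:** upright in the bin, with its top 49.5 mm above the floor at bin x ≈ +48 mm, y ≈ −3 mm.
- **Everything else:** the other things on the ledge looked unmoved by eye in the last pictures. The knob was still up and the robot was touching nothing.

**Disagreements**
- **Knob rise:** the camera gave 17.6 mm against 12.6 mm expected from the turn. The mark angle (about 460°) and the tool's own rise agreed with the turn, so I put it down to pixel picking.
- **Bin tilt before tipping:** the rim gave 0.072 rad while the lever, which had not moved, gave about 0.05. Both are under the 0.12 limit.

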